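# Unload the ink bottling machine into the carry tote

## Task

The bench bottling machine has run a small batch of ink. Lift the till out of the wooden carry tote and put it down on the closed paint box, then take every capped bottle off the machine's round catch tray - turn the tray steadily by its knob to bring round those at the back - and lower each gently into the tote, upright on its floor: ink bottles must not be dropped or banged in. When the tray is empty, set the till back level on its ledges in the tote, and leave the other things on the bench alone.

Things in the scene. Friction and masses are not known exactly. Their poses are not given: they have to be found in the camera images.
- filler: bench bottling machine, fixed, at the left. Origin: on the bench under the middle of its round catch tray; local x points back to its grey tower (68 x 180 mm, from local x = 108 mm, 154 mm high, hopper on top up to 207 mm). A hood 100 mm wide juts out from the tower to local x = 74 mm, 123 to 147 mm above the bench, over the tray's back edge
- turntable (a joint): turn of the machine's round catch tray about its upright axis, rad, counter-clockwise from above; turns over a full turn either way (drag about 0.1 N m), stays where left, starts anywhere. A flat disc 210 mm across, top 20 mm above the bench; bottles stand on it about 70 mm from its axis and ride round if it is turned without jerks. Those at the back (by the hood or tower) cannot be gripped until turned
- table_knob (a point): grip point of the catch tray's knob, on its axis, 135 mm above the bench: a black bar 50 mm long, 14 mm thick, 32 mm high (top 149 mm above the bench) on a thin post; the point's x axis runs along the bar. Pinch it from above across the bar and twist to turn the tray
- tote: open wooden carry tote, loose, 1.6 kg, outside 246 (local x) x 136 (local y) x 132 mm high, inside 230 x 120 mm, walls and floor 8 mm. Ledges 8 mm wide across its two short ends carry the till; between them the opening is 214 x 120 mm. Origin: centre of its underside; z up
- tote_floor (a point): centre of the tote's inner floor, 8 mm above its underside; room for six bottles, e.g. at local x = -62, 0, 62 mm and y = -30, 30 mm from here
- tote_seat (a point): centre of the tote's opening at the height of the ledges (104 mm above its underside, 96 mm above its inner floor): the till's origin comes here when it is seated
- till: the till: a shallow wooden lift-out tray in the top of the tote, outside 222 (local x) x 112 (local y) x 28 mm, so 4 mm free all round; about 0.3 kg; a pen, eraser and clip are fixed in it. Along its local x, in the middle, stands a handle board 12 mm thick, 120 mm long, its top 66 mm above the underside. Origin: centre of the underside, z up. Starts seated on the tote's ledges
- till_grip (a point): grip point of the till: on its handle board, over the centre of the till, 55 mm above its underside; pinch it across the board (along the till's local y)
- paint_box: closed wooden paint box standing in the middle of the bench between machine and tote, fixed: 190 (local x) x 260 (local y) mm, its flat lid 75 mm above the bench: a good place to put the till down. Origin: centre of its underside
- purple_tube: bystander: a standing tube of craft paint, 47 mm across, 140 mm high, at the back between the paint box and the machine
- poster_yellow: bystander: a squeeze bottle of poster paint, 53 mm across, 125 mm high, at the back beyond the tote
- bottle0: a capped ink bottle of the batch (any number from three to five are present), 92 mm high: round body 43 mm across up to 66 mm, white cap 30 mm across from 67 to 92 mm; about 0.1 kg. Origin: centre of its underside. Starts standing on the round catch tray; grip it by the cap from above
- bottle1: another such ink bottle, the same as bottle0, or absent
- bottle2: another such ink bottle, the same as bottle0, or absent
- bottle3: another such ink bottle, the same as bottle0, or absent
- bottle4: another such ink bottle, the same as bottle0, or absent
- bottle5: another such ink bottle, the same as bottle0, or absent

How it is judged:
On the way, in this order (a step that is already met when the one before it is completed fails the run):
1. the till has been lifted off and put down on the paint box (horizontal distance between till and paint_box below 0.12 m and height (world z) of till between 0.065 and 0.09 m and linear speed of till below 0.03 m/s and contact force between the fingers and till below 0.1 N), for 0.2 s.
2. every bottle of the batch stands on the floor of the tote, let go (x of bottle0 in the frame of tote between -0.112 and 0.112 m and y of bottle0 in the frame of tote between -0.058 and 0.058 m and z of bottle0 in the frame of tote between 0.003 and 0.014 m and angle between each of bottle0, bottle1, bottle2, bottle3, bottle4, bottle5's own z axis and vertical below 0.15 rad and linear speed of each of bottle0, bottle1, bottle2, bottle3, bottle4, bottle5 below 0.03 m/s and x of bottle1 in the frame of tote between -0.112 and 0.112 m and y of bottle1 in the frame of tote between -0.058 and 0.058 m and z of bottle1 in the frame of tote between 0.003 and 0.014 m and x of bottle2 in the frame of tote between -0.112 and 0.112 m and y of bottle2 in the frame of tote between -0.058 and 0.058 m and z of bottle2 in the frame of tote between 0.003 and 0.014 m and x of bottle3 in the frame of tote between -0.112 and 0.112 m and y of bottle3 in the frame of tote between -0.058 and 0.058 m and z of bottle3 in the frame of tote between 0.003 and 0.014 m and x of bottle4 in the frame of tote between -0.112 and 0.112 m and y of bottle4 in the frame of tote between -0.058 and 0.058 m and z of bottle4 in the frame of tote between 0.003 and 0.014 m and x of bottle5 in the frame of tote between -0.112 and 0.112 m and y of bottle5 in the frame of tote between -0.058 and 0.058 m and z of bottle5 in the frame of tote between 0.003 and 0.014 m and contact force between the fingers and bottle0 below 0.1 N and contact force between the fingers and bottle1 below 0.1 N and contact force between the fingers and bottle2 below 0.1 N and contact force between the fingers and bottle3 below 0.1 N and contact force between the fingers and bottle4 below 0.1 N and contact force between the fingers and bottle5 below 0.1 N), for 0.2 s.
At the end, for the whole second after the job is handed in: every bottle that was on the catch tray stands on the tote's floor, within 0.15 rad of upright and at rest; the till sits on its ledges in the tote (centre within 12 mm, height within 6 mm, level to 0.04 rad); the tote stands on the bench (x of bottle0 in the frame of tote between -0.112 and 0.112 m and y of bottle0 in the frame of tote between -0.058 and 0.058 m and z of bottle0 in the frame of tote between 0.003 and 0.014 m and angle between each of bottle0, bottle1, bottle2, bottle3, bottle4, bottle5's own z axis and vertical below 0.15 rad and linear speed of each of bottle0, bottle1, bottle2, bottle3, bottle4, bottle5, till, tote below 0.03 m/s and x of bottle1 in the frame of tote between -0.112 and 0.112 m and y of bottle1 in the frame of tote between -0.058 and 0.058 m and z of bottle1 in the frame of tote between 0.003 and 0.014 m and x of bottle2 in the frame of tote between -0.112 and 0.112 m and y of bottle2 in the frame of tote between -0.058 and 0.058 m and z of bottle2 in the frame of tote between 0.003 and 0.014 m and x of bottle3 in the frame of tote between -0.112 and 0.112 m and y of bottle3 in the frame of tote between -0.058 and 0.058 m and z of bottle3 in the frame of tote between 0.003 and 0.014 m and x of bottle4 in the frame of tote between -0.112 and 0.112 m and y of bottle4 in the frame of tote between -0.058 and 0.058 m and z of bottle4 in the frame of tote between 0.003 and 0.014 m and x of bottle5 in the frame of tote between -0.112 and 0.112 m and y of bottle5 in the frame of tote between -0.058 and 0.058 m and z of bottle5 in the frame of tote between 0.003 and 0.014 m and horizontal distance between till and tote below 0.012 m and z of till in the frame of tote between 0.098 and 0.109 m and angle between the x axis of till and the x axis of tote, either way round below 0.08 rad and angle between till's own z axis and vertical below 0.04 rad and angle between tote's own z axis and vertical below 0.05 rad and height (world z) of tote below 0.01 m); the robot touches nothing.
It fails at once if a bottle is dropped or flung into the tote (it moves faster than 0.7 m/s inside the standing tote, as after a fall of 25 mm) (linear speed of tote below 0.1 m/s and ((linear speed of bottle0 above 0.7 m/s and horizontal distance between bottle0 and tote below 0.11 m and z of bottle0 in the frame of tote below 0.12 m) or (linear speed of bottle1 above 0.7 m/s and horizontal distance between bottle1 and tote below 0.11 m and z of bottle1 in the frame of tote below 0.12 m) or (linear speed of bottle2 above 0.7 m/s and horizontal distance between bottle2 and tote below 0.11 m and z of bottle2 in the frame of tote below 0.12 m) or (linear speed of bottle3 above 0.7 m/s and horizontal distance between bottle3 and tote below 0.11 m and z of bottle3 in the frame of tote below 0.12 m) or (linear speed of bottle4 above 0.7 m/s and horizontal distance between bottle4 and tote below 0.11 m and z of bottle4 in the frame of tote below 0.12 m) or (linear speed of bottle5 above 0.7 m/s and horizontal distance between bottle5 and tote below 0.11 m and z of bottle5 in the frame of tote below 0.12 m))).
It fails at once if a bottle is pressed or banged onto the tote with more than 30 N (contact force between any of bottle0, bottle1, bottle2, bottle3, bottle4, bottle5 and tote above 30 N).
It fails at once if a bystander (poster paint bottle or purple tube) is shoved more than 40 mm (distance of any of poster_yellow, purple_tube from where it was at the start of the episode above 0.04 m).
Of bottle0, bottle1, bottle2, bottle3, bottle4, bottle5 only 3 to 5 are there at a start; the rules pass over those that are not, and their reading is None.
At some moment in a run one of till may be knocked a few centimetres aside while the robot is not near it.
It also fails if it takes over 210 s, if anything falls off the work surface, if the arm or the gripper's body presses on something with over 40 N, if the wrist force passes 120 N, or if a joint passes its speed limit or range.

## Robot

A 6-joint arm with a two-finger parallel gripper is mounted at the origin on the work surface; the furniture and walls round the work are solid. World frame = base frame: x ahead of the robot, y to its left, z up, the work surface at z = 0. Lengths are in m, angles in rad, forces in N, time in s.
With the tool pointing down it reaches from about 0.375 to 0.9 m from the base axis. Payload 3.1 kg.
Tool frame: the origin (TCP) lies at the very end of the fingers, on their centre line; the grasp point (between the pads) lies 19 mm behind it (env.grip_point_offset is the distance from the TCP to the grasp point, in m); z points along the fingers, y is the direction in which the jaws open and shut (so a half turn about z gives the same grasp; the last joint's range is limited). The gripper opens to 87 mm and grips with 3 to 60 N. Pads are 19 mm wide; open, the fingers measure 117 mm over their backs; the gripper's body (75 mm by 190 mm) begins 51 mm behind the grasp point.
Start: joints at [-0.178, 0.527, 1.433, -0, 1.181, -0.178], TCP at [0.625, 0, 0.223] pointing down, gripper open.
Joint ranges: [-3.08, 3.08], [-0.75, 2.2], [0.22, 2.44], [-1.43, 4.57], [0, 2.65], [-2.85, 2.85]. Speed limits (rad/s): [2.79, 2.79, 3.14, 3.14, 3.14, 3.14].

## Interface

Orientations are given as a unit quaternion [w, x, y, z].
In Python, from workcell import env, vision, close_job gives the robot as it stands. The module is installed in compiled form; this text tells all that it offers.
- The arm moves only by the shell command python3 -m inch 'ROWS' [OPENING] [FORCE]. ROWS is JSON, a list of rows, each an object of numbers: "tx", "ty", "tz": the shift along the tool's x, y, z in m; "wx", "wy", "wz": the turn, a rotation vector about the tool's x, y, z in degrees. In form: [{"tx": .., "ty": .., "tz": .., "wx": .., "wy": .., "wz": ..}, ...]. A call has 1 to 12 rows; each row shifts and turns the pose as measured when the row begins, along the tool's axes as they then stand; what a row does not reach is not made up. A row lasts 1/10 s, in which the tool goes at most 50 mm and 8.59 degrees, less where a joint would pass 70% of its speed; a pose out of reach is approached as far as the arm can. A call is refused whole if a number of a shift passes 0.05 or a number of a turn 8.59, either way. A call with a gripper value outside its range is refused whole. OPENING is the finger opening in m, from 0 to 0.087, set as the call begins (- or left out, the last holds). The fingers move at their own pace and stop on an object; FORCE is the grip in N (left out, the last holds). Time passes only in rows, so rows that do not move let the fingers close. It gives the time, the measured TCP pose, the force and the opening at its end, in the units of the state.
- env.state(): the state, without advancing time (a new reading comes with each control period).
- vision.grab_frame(name): name is "scene" or "side" or "wrist"; returns the picture (384x512x3 uint8, red, green, blue); there is no depth.
- vision.calibration(name): a dict with "mtx" (3x3 intrinsics, pixels), "position" and "orientation" of the camera in the world; the wrist camera has in their place "T_tool_cam" (4x4, takes a point from camera to tool coordinates, whose origin is the TCP and whose axes are the flange's). Camera axes: x right, y down, z forward; pixel columns grow to the right and rows downward; lengths in m; the calibration is good to about 2 mm. A picture is of the moment at which its call begins: read the wrist's pose just before it. calibration takes no time and is no camera call.
- close_job(): hands the job in, once; it reports no verdict.
The state is a dict: "time": time; "joint_positions": joint angles; "joint_velocities": joint speeds; "joint_torque": joint torques, N m; "ee_pos": TCP position; "eef_rot": TCP orientation; "force": force on the tool from outside, world axes, zero at the start; "moment": the same for the moment, N m; "width": finger opening in m.
Only numpy, scipy, OpenCV 4.12 (cv2) and the standard library are available. Lean on these libraries where they do the work, as an engineer would, in place of code of your own. Each camera call takes 0.05 s, during which the arm holds its last target.

## Working session

There is one attempt and no reset: what is moved stays moved. The work goes in short steps, Python scripts to look and compute and a shell command to move; the robot and the scene stay as the last step left them, time stands still between calls to the robot, and variables do not carry over. Pictures are saved under pics/ and viewed, and the job is handed in when it is done.

```bash
mkdir -p pics
cat > h.py <<'E'
import numpy as np,cv2
from scipy.spatial.transform import Rotation as R
from workcell import env,vision
def rot(q): return R.from_quat([q[1],q[2],q[3],q[0]]).as_matrix()
def cam(name,st=None):
    c=vision.calibration(name); K=np.array(c['mtx'])
    if 'T_tool_cam' in c:
        st=st or env.state(); T=np.eye(4);T[:3,:3]=rot(st['eef_rot']);T[:3,3]=st['ee_pos'];T=T@np.array(c['T_tool_cam']);return K,T
    T=np.eye(4);o=np.array(c['orientation']);T[:3,:3]=rot(o) if o.size==4 else o.reshape(3,3);T[:3,3]=c['position'];return K,T
def grab(name,fn):
    st=env.state();C=cam(name,st);im=vision.grab_frame(name);cv2.imwrite('pics/'+fn,cv2.cvtColor(im,cv2.COLOR_RGB2BGR));np.savez('pics/'+fn[:-4]+'.npz',K=C[0],T=C[1]);return im,C
def load(fn):
    d=np.load('pics/'+fn+'.npz');return d['K'],d['T']
def px(C,u,v,z):
    K,T=C;d=T[:3,:3]@np.linalg.solve(K,[u,v,1]);o=T[:3,3];return o+d*(z-o[2])/d[2]
def proj(C,p):
    K,T=C;q=K@(T[:3,:3].T@(np.array(p)-T[:3,3]));return q[:2]/q[2]
E
python3 - <<'E'
from h import *
for n in('scene','side','wrist'):
    im,C=grab(n,n+'0.png');print(n,C[0][0,0],C[1].round(3).tolist())
s=env.state();print(s,env.grip_point_offset)
E
```

```text
scene 466.2478786265064 [[0.643, -0.548, 0.535, -0.247], [-0.766, -0.468, 0.441, -0.497], [0.009, -0.694, -0.72, 1.099], [0.0, 0.0, 0.0, 1.0]]
side 374.21532756648685 [[0.603, 0.676, -0.424, 0.982], [0.798, -0.5, 0.337, -0.303], [0.016, -0.542, -0.841, 1.082], [0.0, 0.0, 0.0, 1.0]]
wrist 279.65382882706353 [[1.0, 0.001, -0.001, 0.624], [0.0, -0.969, -0.247, 0.066], [-0.002, 0.247, -0.969, 0.384], [0.0, 0.0, 0.0, 1.0]]
{'time': 0.15, 'joint_positions': array([-1.78500915e-01,  5.28280221e-01,  1.43359772e+00, -7.99234913e-06,
        1.18140747e+00, -1.78486636e-01]), 'joint_velocities': array([ 1.40175368e-03, -1.02678658e-03, -3.54048813e-03,  1.68509952e-03,
       -2.70992585e-03,  3.96279589e-05]), 'joint_torque': array([ 9.14956272e-04, -4.40429199e+01, -1.76841742e+01,  6.33679633e-02,
        5.52540855e-02, -1.06930895e-04]), 'ee_pos': array([6.24439983e-01, 1.27636019e-04, 2.21782743e-01]), 'eef_rot': array([-6.93120170e-04,  7.07110501e-01,  7.07102555e-01, -4.85747124e-04]), 'force': array([-0.13999546, -0.13150911,  0.44484018]), 'moment': array([-0.04442523, -0.01825664, -0.04389899]), 'width': 0.0873168486105819} 0.0187
```

View pics/scene0.png

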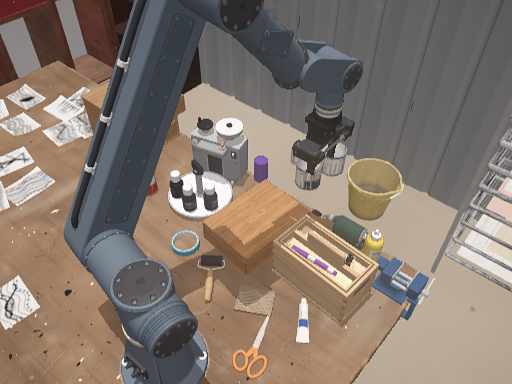

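View pics/side0.png

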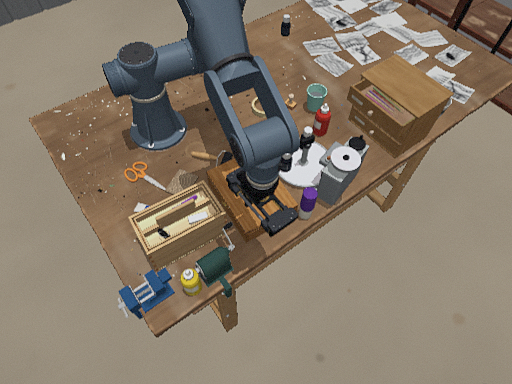

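View pics/wrist0.png

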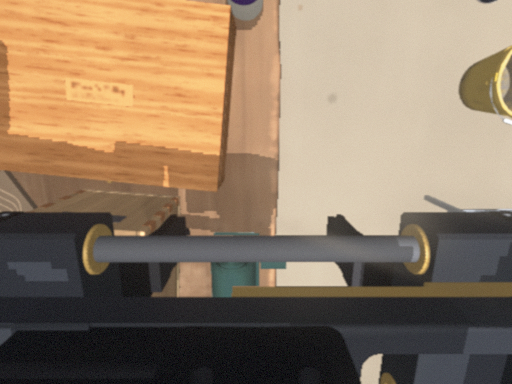

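Run:
```python
import cv2
a=cv2.imread('pics/scene0.png');b=cv2.imread('pics/side0.png')
cv2.imwrite('pics/c1.png',cv2.resize(a[200:330,255:395],None,fx=5,fy=4.5,interpolation=cv2.INTER_CUBIC))
cv2.imwrite('pics/c2.png',cv2.resize(b[175:275,120:240],None,fx=6,fy=6,interpolation=cv2.INTER_CUBIC))
cv2.imwrite('pics/c3.png',cv2.resize(a[110:220,155:275],None,fx=5,fy=5,interpolation=cv2.INTER_CUBIC))
```

```text
(no output)
```

View pics/c1.png

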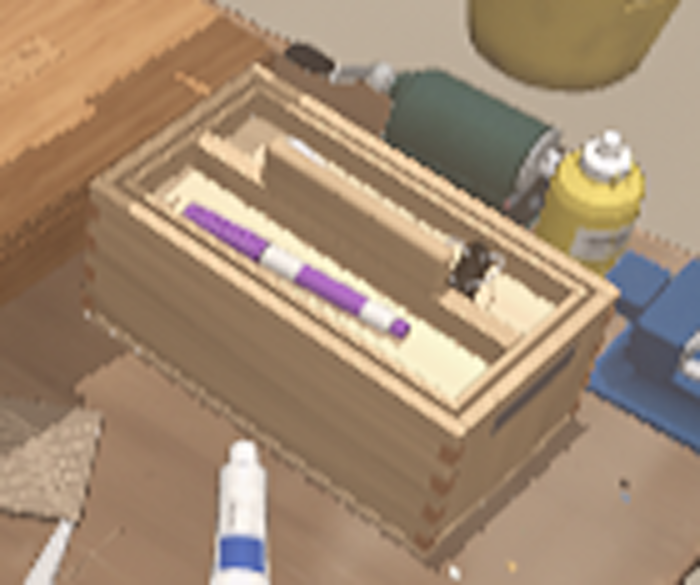

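View pics/c2.png

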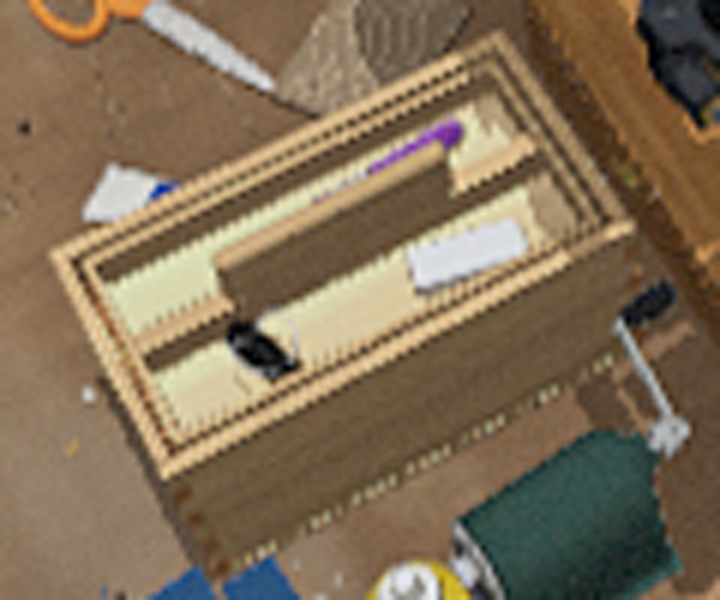

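View pics/c3.png

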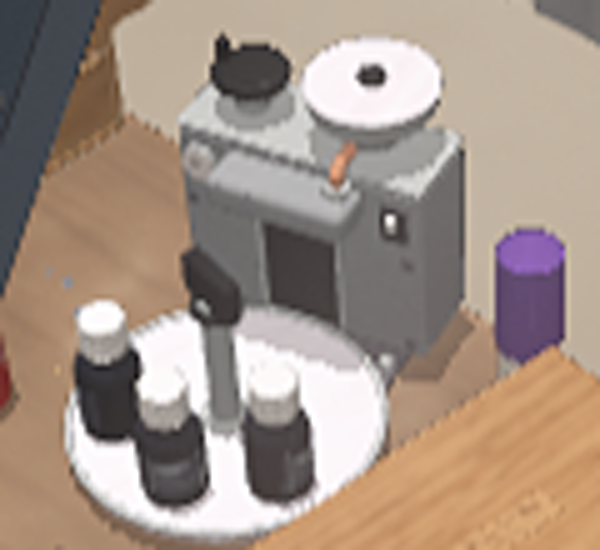

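Run:
```python
from h import *
S=load('scene0');D=load('side0')
A=[(92,185),(258,65),(620,290),(460,435)];B=[(52,255),(500,32),(635,232),(165,477)]
P=[px(S,255+x/5,200+y/4.5,.132) for x,y in A];Q=[px(D,120+x/6,175+y/6,.132) for x,y in B]
for p in P+Q: print(p.round(4))
P=np.array(P);Q=np.array(Q)
print('sizes',np.linalg.norm(np.roll(P,-1,0)-P,axis=1),np.linalg.norm(np.roll(Q,-1,0)-Q,axis=1))
print(P.mean(0),Q.mean(0))
print('ang',np.degrees(np.arctan2(*(P[2]-P[1])[1::-1])),np.degrees(np.arctan2(*(P[3]-P[0])[1::-1])),np.degrees(np.arctan2(*(Q[1]-Q[0])[1::-1])),np.degrees(np.arctan2(*(Q[2]-Q[3])[1::-1])))
# handle top ends z=.104+.066=.17
for u,v in[(275,140),(262,185-0),(452,252)]:
  print('h',px(S,255+u/5,200+v/4.5,.17).round(4))
for u,v in[(215,262),(445,148)]: print('hs',px(D,120+u/6,175+v/6,.17).round(4))
# bottles cap tops z=.112 ; c3 u=155+x/5 v=110+y/5
for x,y in[(102,318),(162,383),(272,378)]: print('b',px(S,155+x/5,110+y/5,.112).round(4))
# tray ellipse at z=.02: left,right,bottom, top
for x,y in[(66,425),(388,420)]: print('t',px(S,155+x/5,110+y/5,.02).round(4))
print('knobtop',px(S,155+210/5,110+270/5,.149).round(4))
# box lid corners full image
for u,v in[(203,222),(272,183),(312,212),(248,268)]: print('box',px(S,u,v,.075).round(4))
```

```text
[ 0.381 -0.032  0.132]
[ 0.5159 -0.043   0.132 ]
[ 0.4963 -0.2846  0.132 ]
[ 0.3625 -0.2739  0.132 ]
[ 0.3657 -0.27    0.132 ]
[ 0.3842 -0.0288  0.132 ]
[ 0.5208 -0.0398  0.132 ]
[ 0.4985 -0.2812  0.132 ]
sizes [0.13527443 0.24237986 0.13421399 0.24252154] [0.24192761 0.13704054 0.24242069 0.13323024]
[ 0.43894265 -0.15837131  0.132     ] [ 0.44228824 -0.15497547  0.132     ]
ang -94.62734411121073 -94.3768045713244 85.62375345415842 84.7224748926731
h [ 0.4441 -0.102   0.17  ]
h [ 0.4127 -0.1164  0.17  ]
h [ 0.4355 -0.2161  0.17  ]
hs [ 0.4378 -0.2135  0.17  ]
hs [ 0.4485 -0.0967  0.17  ]
b [0.4058 0.3767 0.112 ]
b [0.3898 0.3068 0.112 ]
b [0.436  0.2595 0.112 ]
t [0.3818 0.4008 0.02  ]
t [0.5206 0.2455 0.02  ]
knobtop [0.4536 0.3257 0.149 ]
box [0.3406 0.196  0.075 ]
box [0.5986 0.1459 0.075 ]
box [ 0.5793 -0.0227  0.075 ]
box [ 0.3023 -0.0106  0.075 ]
```

Run:
```python
import cv2
a=cv2.imread('pics/scene0.png');b=cv2.imread('pics/side0.png')
cv2.imwrite('pics/c4.png',cv2.resize(a[170:290,190:330],None,fx=5,fy=5,interpolation=cv2.INTER_CUBIC))
cv2.imwrite('pics/c5.png',cv2.resize(b[130:250,200:340],None,fx=5,fy=5,interpolation=cv2.INTER_CUBIC))
```

```text
(no output)
```

View pics/c4.png

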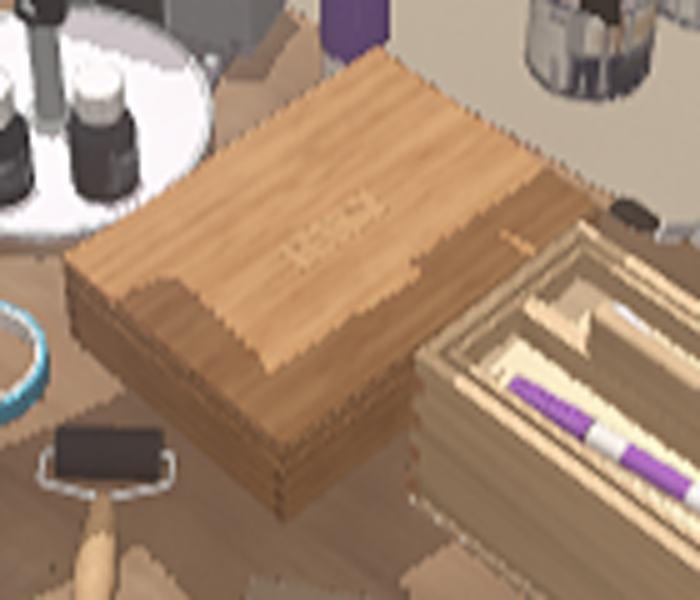

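View pics/c5.png

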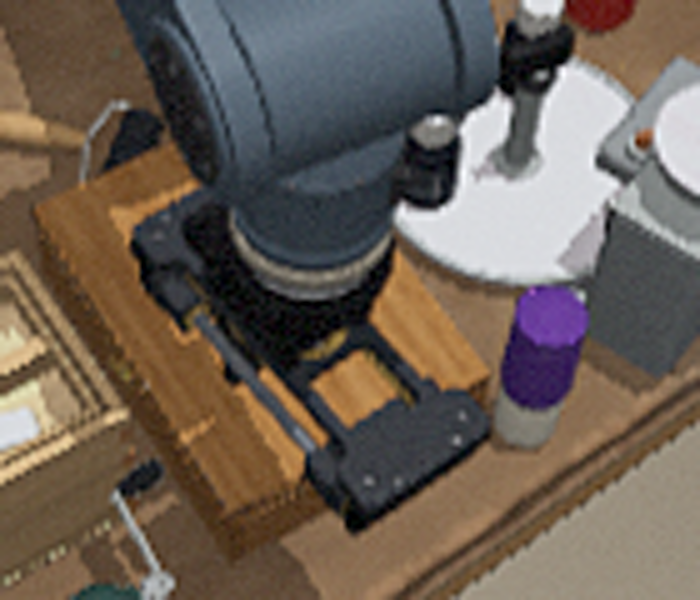

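Run:
```python
from h import *
S=load('scene0');D=load('side0')
P=np.array([px(S,190+x/5,170+y/5,.075) for x,y in [(65,262),(378,48),(598,205),(285,450)]])
print(P.round(4),P.mean(0),np.linalg.norm(np.roll(P,-1,0)-P,axis=1))
for x,y in[(35,210),(235,550),(490,380)]:print(px(D,200+x/5,130+y/5,.075))
for x,y in[(553,315)]:print('purple',px(D,200+x/5,130+y/5,.14))
```

```text
[[ 0.3395  0.1949  0.075 ]
 [ 0.5975  0.1712  0.075 ]
 [ 0.5779 -0.0149  0.075 ]
 [ 0.3205  0.0088  0.075 ]] [0.45884548 0.0900003  0.075     ] [0.25905893 0.18709751 0.25855177 0.18710693]
[0.32759859 0.01534908 0.075     ]
[ 0.60286808 -0.02441601  0.075     ]
[0.60445978 0.17195926 0.075     ]
purple [0.61715325 0.20081578 0.14      ]
```

```bash
cat > d.py <<'E'
import sys
from h import *
# usage: d.py x y z yawdeg(of tool y / jaw direction, mod 180)
s=env.state();Rm=rot(s['eef_rot']);p=np.array(s['ee_pos'])
print('t',round(s['time'],2),'p',p.round(4),'jawyaw',np.degrees(np.arctan2(Rm[1,1],Rm[0,1])).round(2),'tilt',np.degrees(np.arccos(min(1,-Rm[2,2]))).round(2),'F',np.array(s['force']).round(2),'w',round(s['width'],4),'j',np.array(s['joint_positions']).round(2))
if len(sys.argv)>4:
    x,y,z,a=map(float,sys.argv[1:5]);a=np.radians(a)
    # choose closest mod 180
    best=None
    for k in(0,np.pi):
        Y=np.array([np.cos(a+k),np.sin(a+k),0]);Z=np.array([0,0,-1.]);X=np.cross(Y,Z)
        Rt=np.c_[X,Y,Z];w=R.from_matrix(Rm.T@Rt).as_rotvec(degrees=True)
        if best is None or np.linalg.norm(w)<np.linalg.norm(best): best=w
    d=Rm.T@(np.array([x,y,z])-p)
    print('shift tool mm',(d*1000).round(1),'turn deg',best.round(2))
E
python3 -m inch '[{"ty":-0.03,"tx":-0.026,"tz":-0.006,"wz":0.8},{"ty":-0.03,"tx":-0.026,"tz":-0.006,"wz":0.8},{"ty":-0.03,"tx":-0.026,"tz":-0.006,"wz":0.8},{"ty":-0.03,"tx":-0.026,"tz":-0.006,"wz":0.8},{"ty":-0.03,"tx":-0.026,"tz":-0.006,"wz":0.8},{"ty":-0.03,"tx":-0.026,"tz":-0.006,"wz":0.8},{}]' 0.05 20
python3 d.py 0.4415 -0.157 0.22 -4.9
```

```text
t 0.15 p [6.244e-01 1.000e-04 2.218e-01] jawyaw -0.0 tilt 0.1 F [-0.14 -0.13  0.44] w 0.0873 j [-0.18  0.53  1.43 -0.    1.18 -0.18]
shift tool mm [-157.1 -182.9    2. ] turn deg [-0.1  -0.01  4.9 ]invalid input
```

```bash
python3 -m inch '[{"tx":-0.026,"ty":-0.03,"tz":-0.006,"wx":0,"wy":0,"wz":0.8},{"tx":-0.026,"ty":-0.03,"tz":-0.006,"wx":0,"wy":0,"wz":0.8},{"tx":-0.026,"ty":-0.03,"tz":-0.006,"wx":0,"wy":0,"wz":0.8},{"tx":-0.026,"ty":-0.03,"tz":-0.006,"wx":0,"wy":0,"wz":0.8},{"tx":-0.026,"ty":-0.03,"tz":-0.006,"wx":0,"wy":0,"wz":0.8},{"tx":-0.026,"ty":-0.03,"tz":-0.006,"wx":0,"wy":0,"wz":0.8},{"tx":0,"ty":0,"tz":0,"wx":0,"wy":0,"wz":0}]' 0.05 20
python3 d.py 0.4415 -0.157 0.22 -4.9
```

```text
time: 0.85
ee_pos: [0.4327, -0.1528, 0.256]
eef_rot: [-0.002, 0.736, 0.677, -0.001]
force: [1.6, 0.2, -0.7]
width: 0.0513
t 0.85 p [ 0.4327 -0.1528  0.256 ] jawyaw -4.74 tilt 0.28 F [ 1.57  0.15 -0.73] w 0.0513 j [-0.58  0.26  1.79 -0.    1.1  -0.5 ]
shift tool mm [-3.5  9.3 35.9] turn deg [-0.28 -0.03  0.16]
```

```bash
python3 -m inch '[{"tx":-0.003,"ty":0.009,"tz":0.012,"wx":-0.3,"wy":0,"wz":0.2},{"tx":0,"ty":0,"tz":0,"wx":0,"wy":0,"wz":0}]'
python3 - <<'E'
from h import *
grab('wrist','w1.png');im,_=grab('side','s1.png')
cv2.imwrite('pics/s1c.png',cv2.resize(cv2.cvtColor(im,4)[140:290,100:300],None,fx=4,fy=4,interpolation=cv2.INTER_CUBIC))
E
```

```text
time: 1.05
ee_pos: [0.4412, -0.1572, 0.2443]
eef_rot: [0.001, 0.738, 0.675, 0.001]
force: [-0.3, -0.3, -0.4]
width: 0.0502
```

View pics/w1.png

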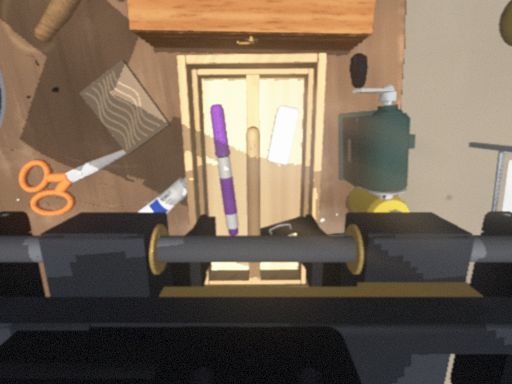

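View pics/s1c.png

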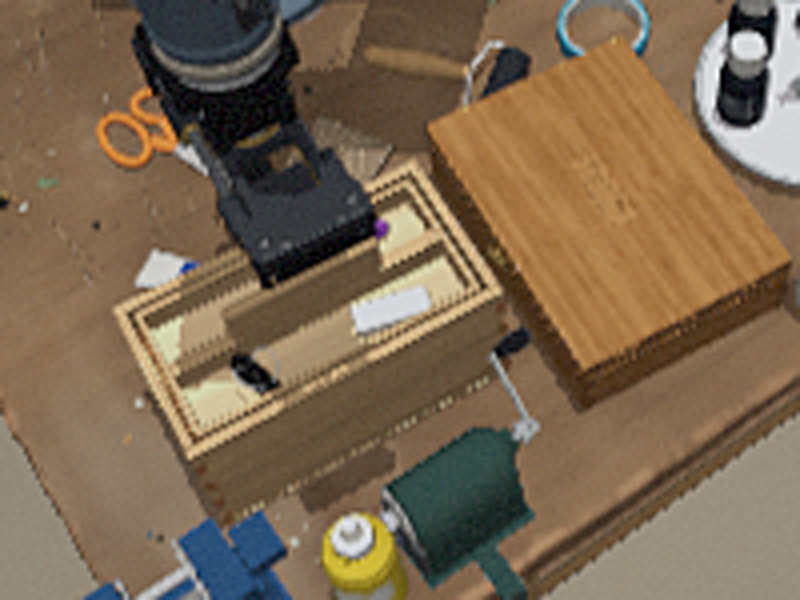

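```bash
python3 - <<'E'
from h import *
W=load('w1')
print(px(W,253,130,.17),px(W,253,200,.17)); a=px(W,178,56,.132);b=px(W,326,54,.132);print(a,b,np.linalg.norm(a-b),(a+b)/2)
D=load('s1')
P=np.array([px(D,100+x/4,140+y/4,.075) for x,y in [(428,125),(618,38),(790,262),(585,370)]])
print(P.round(4),P.mean(0))
E
python3 d.py 0.4415 -0.157 0.14 -4.9
```

```text
[ 0.44362417 -0.0996277   0.17      ] [ 0.43809192 -0.15958429  0.17      ]
[ 0.38188334 -0.02999297  0.132     ] [ 0.51483868 -0.04018565  0.132     ] 0.13334546210371062 [ 0.44836101 -0.03508931  0.132     ]
[[ 0.3251  0.017   0.075 ]
 [ 0.3448  0.1982  0.075 ]
 [ 0.6022  0.1719  0.075 ]
 [ 0.5819 -0.0117  0.075 ]] [0.46347241 0.0938492  0.075     ]
t 1.15 p [ 0.4413 -0.1567  0.245 ] jawyaw -5.06 tilt 0.14 F [ 0.72 -0.04 -0.78] w 0.0496 j [-0.58  0.28  1.79  0.    1.07 -0.49]
shift tool mm [-3.00e-01 -1.00e-01  1.05e+02] turn deg [ 0.14 -0.01 -0.16]
```

```bash
python3 -m inch '[{"tx":0,"ty":-0.001,"tz":0.03,"wx":0,"wy":0,"wz":0},{"tx":0,"ty":0,"tz":0.03,"wx":0,"wy":0,"wz":0},{"tx":0,"ty":0,"tz":0.03,"wx":0,"wy":0,"wz":0},{"tx":0,"ty":0,"tz":0.014,"wx":0,"wy":0,"wz":0},{"tx":0,"ty":0,"tz":0,"wx":0,"wy":0,"wz":0}]'
python3 d.py 0.440 -0.157 0.14 -4.9
```

```text
time: 1.65
ee_pos: [0.4454, -0.1552, 0.1404]
eef_rot: [0.004, 0.735, 0.678, 0.002]
force: [0.2, 0.4, 0.3]
width: 0.0498
t 1.65 p [ 0.4454 -0.1552  0.1404] jawyaw -4.69 tilt 0.55 F [0.2  0.45 0.3 ] w 0.0498 j [-0.57  0.45  1.9   0.    0.78 -0.49]
shift tool mm [-2.2 -5.2  0.3] turn deg [0.53 0.15 0.21]
```

Drift of about 5 mm while descending; correct it, then close.

```bash
python3 -m inch '[{"tx":-0.002,"ty":-0.005,"tz":0,"wx":0.5,"wy":0.1,"wz":0.2},{"tx":0,"ty":0,"tz":0,"wx":0,"wy":0,"wz":0}]'
python3 d.py 0.440 -0.157 0.14 -4.9
python3 -m inch '[{"tx":0,"ty":0,"tz":0,"wx":0,"wy":0,"wz":0},{"tx":0,"ty":0,"tz":0,"wx":0,"wy":0,"wz":0},{"tx":0,"ty":0,"tz":0,"wx":0,"wy":0,"wz":0},{"tx":0,"ty":0,"tz":0,"wx":0,"wy":0,"wz":0},{"tx":0,"ty":0,"tz":0,"wx":0,"wy":0,"wz":0}]' 0 25
python3 d.py
```

```text
time: 1.85
ee_pos: [0.4408, -0.1564, 0.1411]
eef_rot: [0.0, 0.736, 0.677, -0.0]
force: [-0.3, 1.0, -0.4]
width: 0.05
t 1.85 p [ 0.4408 -0.1564  0.1411] jawyaw -4.79 tilt 0.06 F [-0.3   1.01 -0.37] w 0.05 j [-0.58  0.45  1.9  -0.    0.79 -0.5 ]
shift tool mm [-0.7 -0.8  1.1] turn deg [0.02 0.06 0.11]
time: 2.35
ee_pos: [0.4425, -0.1574, 0.1443]
eef_rot: [0.004, 0.736, 0.677, 0.001]
force: [-1.3, -0.1, -0.0]
width: 0.018
t 2.35 p [ 0.4425 -0.1574  0.1443] jawyaw -4.78 tilt 0.43 F [-1.32 -0.09 -0.03] w 0.018 j [-0.58  0.45  1.9  -0.    0.79 -0.5 ]
```

```bash
python3 -m inch '[{"tx":0,"ty":-0.002,"tz":0.002,"wx":0.3,"wy":0,"wz":0},{"tx":0,"ty":0,"tz":0,"wx":0,"wy":0,"wz":0},{"tx":0,"ty":0,"tz":0,"wx":0,"wy":0,"wz":0}]' 0 25
python3 d.py
python3 -m inch '[{"tx":0,"ty":0,"tz":-0.015,"wx":0,"wy":0,"wz":0},{"tx":0,"ty":0,"tz":-0.02,"wx":0,"wy":0,"wz":0},{"tx":0,"ty":0,"tz":-0.025,"wx":0,"wy":0,"wz":0}]' 
python3 d.py 0.44 -0.157 0.25 -4.9
```

```text
time: 2.65
ee_pos: [0.4403, -0.1571, 0.1429]
eef_rot: [0.002, 0.736, 0.677, -0.001]
force: [-0.3, -0.5, 1.8]
width: 0.0117
t 2.65 p [ 0.4403 -0.1571  0.1429] jawyaw -4.78 tilt 0.25 F [-0.29 -0.51  1.76] w 0.0117 j [-0.58  0.45  1.9  -0.    0.79 -0.49]
time: 2.95
ee_pos: [0.4362, -0.1544, 0.1992]
eef_rot: [-0.006, 0.736, 0.677, -0.003]
force: [-0.1, -0.9, -4.0]
width: 0.0117
t 2.95 p [ 0.4362 -0.1544  0.1992] jawyaw -4.81 tilt 0.73 F [-0.1  -0.92 -3.97] w 0.0117 j [-0.58  0.35  1.84 -0.    0.96 -0.49]
shift tool mm [ -2.1   3.4 -50.8] turn deg [-0.71 -0.16  0.09]
```

```bash
python3 -m inch '[{"tx":-0.002,"ty":0.003,"tz":-0.025,"wx":-0.7,"wy":0,"wz":0},{"tx":0,"ty":0.003,"tz":-0.02,"wx":0,"wy":0,"wz":0},{"tx":0.02,"ty":0.003,"tz":0,"wx":0,"wy":0,"wz":0},{"tx":0.035,"ty":0.003,"tz":0,"wx":0,"wy":0,"wz":0},{"tx":0.035,"ty":0.003,"tz":0,"wx":0,"wy":0,"wz":0},{"tx":0.035,"ty":0.003,"tz":0,"wx":0,"wy":0,"wz":0},{"tx":0.035,"ty":0.003,"tz":0,"wx":0,"wy":0,"wz":0},{"tx":0.035,"ty":0.003,"tz":0,"wx":0,"wy":0,"wz":0},{"tx":0.035,"ty":0.003,"tz":0,"wx":0,"wy":0,"wz":0},{"tx":0.015,"ty":0.003,"tz":0,"wx":0,"wy":0,"wz":0},{"tx":0,"ty":0,"tz":0,"wx":0,"wy":0,"wz":-4}]' 
python3 d.py 0.461 0.092 0.25 85.1
python3 -m inch '[{"tx":0,"ty":0,"tz":0,"wx":0,"wy":0,"wz":-8},{"tx":0,"ty":0,"tz":0,"wx":0,"wy":0,"wz":-8},{"tx":0,"ty":0,"tz":0,"wx":0,"wy":0,"wz":-8},{"tx":0,"ty":0,"tz":0,"wx":0,"wy":0,"wz":-8},{"tx":0,"ty":0,"tz":0,"wx":0,"wy":0,"wz":-8},{"tx":0,"ty":0,"tz":0,"wx":0,"wy":0,"wz":-8},{"tx":0,"ty":0,"tz":0,"wx":0,"wy":0,"wz":-8},{"tx":0,"ty":0,"tz":0,"wx":0,"wy":0,"wz":-8},{"tx":0,"ty":0,"tz":0,"wx":0,"wy":0,"wz":-8},{"tx":0,"ty":0,"tz":0,"wx":0,"wy":0,"wz":-8},{"tx":0,"ty":0,"tz":0,"wx":0,"wy":0,"wz":-5},{"tx":0,"ty":0,"tz":0,"wx":0,"wy":0,"wz":0}]'
python3 d.py 0.461 0.092 0.112 85.1
```

```text
time: 4.05
ee_pos: [0.484, 0.0937, 0.2391]
eef_rot: [-0.006, 0.713, 0.701, -0.003]
force: [0.1, -0.3, -2.8]
width: 0.0118
t 4.05 p [0.484  0.0937 0.2391] jawyaw -1.03 tilt 0.79 F [ 0.12 -0.34 -2.77] w 0.0118 j [-0.04  0.33  1.73  0.    1.09 -0.02]
shift tool mm [ -2.  -23.1 -10.6] turn deg [ -0.42  -0.77 -86.13]
time: 5.25
ee_pos: [0.472, 0.0957, 0.2243]
eef_rot: [-0.023, 0.02, 1.0, 0.002]
force: [-0.2, 0.1, -3.2]
width: 0.0119
t 5.25 p [0.472  0.0957 0.2243] jawyaw 87.76 tilt 2.68 F [-0.24  0.08 -3.22] w 0.0119 j [-0.03  0.35  1.75  0.    1.09 -1.57]
shift tool mm [  5.6  -4.5 112.7] turn deg [ 0.13 -2.68  2.66]
```

```bash
python3 -m inch '[{"tx":0.01,"ty":-0.004,"tz":0,"wx":0,"wy":-2.7,"wz":-2.6},{"tx":0,"ty":0,"tz":0.03,"wx":0,"wy":0,"wz":0},{"tx":0,"ty":0,"tz":0.03,"wx":0,"wy":0,"wz":0},{"tx":0,"ty":0,"tz":0.025,"wx":0,"wy":0,"wz":0},{"tx":0,"ty":0,"tz":0,"wx":0,"wy":0,"wz":0}]' 
python3 d.py 0.461 0.092 0.114 85.1
```

```text
time: 5.75
ee_pos: [0.4612, 0.0923, 0.1362]
eef_rot: [0.001, 0.002, 1.0, 0.002]
force: [-0.7, 0.1, -4.3]
width: 0.0119
t 5.75 p [0.4612 0.0923 0.1362] jawyaw 89.81 tilt 0.27 F [-0.71  0.09 -4.35] w 0.0119 j [-0.04  0.46  1.9   0.01  0.78 -1.62]
shift tool mm [ 0.2 -0.4 22.2] turn deg [0.26 0.07 4.71]
```

```bash
python3 -m inch '[{"tx":0,"ty":0,"tz":0,"wx":0.3,"wy":0,"wz":4.7},{"tx":0,"ty":0,"tz":0.008,"wx":0,"wy":0,"wz":0},{"tx":0,"ty":0,"tz":0.008,"wx":0,"wy":0,"wz":0},{"tx":0,"ty":0,"tz":0.004,"wx":0,"wy":0,"wz":0},{"tx":0,"ty":0,"tz":0,"wx":0,"wy":0,"wz":0}]' 
python3 d.py 0.461 0.092 0.114 85.1
```

```text
time: 6.25
ee_pos: [0.4624, 0.0922, 0.116]
eef_rot: [0.001, 0.044, 0.999, -0.0]
force: [0.2, 0.2, -3.2]
width: 0.0117
t 6.25 p [0.4624 0.0922 0.116 ] jawyaw 84.95 tilt 0.14 F [ 0.17  0.24 -3.22] w 0.0117 j [-0.04  0.5   1.91 -0.    0.72 -1.52]
shift tool mm [ 1.4 -0.3  2. ] turn deg [-0.03  0.13 -0.15]
```

```bash
python3 -m inch '[{"tx":0,"ty":0,"tz":0.002,"wx":0,"wy":0,"wz":0},{"tx":0,"ty":0,"tz":0.001,"wx":0,"wy":0,"wz":0},{"tx":0,"ty":0,"tz":0,"wx":0,"wy":0,"wz":0}]' 
python3 d.py 0.461 0.092 0.114 85.1
```

```text
time: 6.55
ee_pos: [0.463, 0.0922, 0.1141]
eef_rot: [0.002, 0.044, 0.999, -0.0]
force: [-0.2, 0.3, -3.3]
width: 0.0117
t 6.55 p [0.463  0.0922 0.1141] jawyaw 84.99 tilt 0.23 F [-0.2   0.35 -3.26] w 0.0117 j [-0.04  0.5   1.91 -0.    0.72 -1.52]
shift tool mm [ 2.  -0.4  0.1] turn deg [-0.03  0.23 -0.11]
```

```bash
python3 -m inch '[{"tx":0,"ty":0,"tz":0.002,"wx":0,"wy":0,"wz":0},{"tx":0,"ty":0,"tz":0.001,"wx":0,"wy":0,"wz":0},{"tx":0,"ty":0,"tz":0,"wx":0,"wy":0,"wz":0}]' 
python3 d.py 0.461 0.092 0.112 85.1
python3 -c "
from h import *
im,_=grab('side','s2.png');cv2.imwrite('pics/s2c.png',cv2.resize(cv2.cvtColor(im,4)[110:260,170:370],None,fx=4,fy=4,interpolation=2))"
```

```text
time: 6.85
ee_pos: [0.4634, 0.0922, 0.1142]
eef_rot: [0.003, 0.043, 0.999, -0.0]
force: [1.0, 0.1, -4.5]
width: 0.0116
t 6.85 p [0.4634 0.0922 0.1142] jawyaw 85.02 tilt 0.38 F [ 1.    0.07 -4.46] w 0.0116 j [-0.04  0.5   1.92 -0.    0.72 -1.52]
shift tool mm [ 2.4 -0.4  2.2] turn deg [-0.03  0.38 -0.08]
```

View pics/s2c.png

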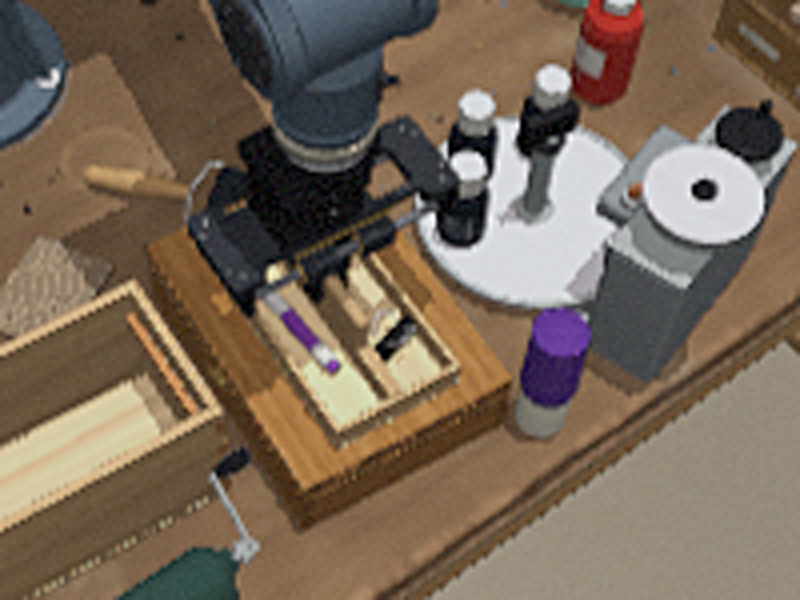

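```bash
python3 -m inch '[{"tx":0.002,"ty":0,"tz":0.003,"wx":0,"wy":0.3,"wz":0},{"tx":0,"ty":0,"tz":0.003,"wx":0,"wy":0,"wz":0}]' 
python3 d.py 0.461 0.092 0.112 85.1
```

```text
time: 7.1
ee_pos: [0.4638, 0.0921, 0.1133]
eef_rot: [0.003, 0.043, 0.999, -0.001]
force: [-10.3, 0.0, 34.0]
width: 0.0118
t 7.1 p [0.4638 0.0921 0.1133] jawyaw 85.07 tilt 0.41 F [-10.29   0.04  34.02] w 0.0118 j [-0.04  0.51  1.92 -0.    0.71 -1.52]
shift tool mm [ 2.8 -0.4  1.2] turn deg [-0.05  0.4  -0.03]
```

Seated (and pressing); back off 1 mm and release.

```bash
python3 -m inch '[{"tx":0,"ty":0,"tz":0,"wx":0,"wy":0,"wz":0},{"tx":0,"ty":0,"tz":0,"wx":0,"wy":0,"wz":0},{"tx":0,"ty":0,"tz":0,"wx":0,"wy":0,"wz":0},{"tx":0,"ty":0,"tz":0,"wx":0,"wy":0,"wz":0}]' 0.05
python3 d.py 0.461 0.092 0.25 85.1
```

```text
time: 7.5
ee_pos: [0.4662, 0.092, 0.115]
eef_rot: [0.007, 0.043, 0.999, -0.001]
force: [-0.8, -0.4, -0.0]
width: 0.0362
t 7.5 p [0.4662 0.092  0.115 ] jawyaw 85.07 tilt 0.77 F [-0.79 -0.38 -0.03] w 0.0362 j [-0.04  0.5   1.91 -0.    0.71 -1.52]
shift tool mm [   3.4   -0.6 -135.1] turn deg [-0.03  0.77 -0.03]
```

```bash
python3 -m inch '[{"tx":0.002,"ty":0,"tz":-0.02,"wx":0,"wy":0.8,"wz":0},{"tx":0,"ty":0,"tz":-0.03,"wx":0,"wy":0,"wz":0},{"tx":0,"ty":0,"tz":-0.03,"wx":0,"wy":0,"wz":0},{"tx":0,"ty":0,"tz":-0.03,"wx":0,"wy":0,"wz":0},{"tx":0,"ty":0,"tz":-0.03,"wx":0,"wy":0,"wz":0}]' 0.05
python3 -m inch '[{"tx":0.005,"ty":0.02,"tz":0,"wx":0,"wy":0,"wz":8.5},{"tx":0,"ty":0,"tz":0,"wx":0,"wy":0,"wz":8.5},{"tx":0,"ty":0,"tz":0,"wx":0,"wy":0,"wz":8.5},{"tx":0,"ty":0,"tz":0,"wx":0,"wy":0,"wz":8.5},{"tx":0,"ty":0,"tz":0,"wx":0,"wy":0,"wz":8.5},{"tx":0,"ty":0,"tz":0,"wx":0,"wy":0,"wz":8.5},{"tx":0,"ty":0,"tz":0,"wx":0,"wy":0,"wz":8.5},{"tx":0,"ty":0,"tz":0,"wx":0,"wy":0,"wz":8.5},{"tx":0,"ty":0,"tz":0,"wx":0,"wy":0,"wz":8.5},{"tx":0,"ty":0,"tz":0,"wx":0,"wy":0,"wz":8.5},{"tx":0,"ty":0,"tz":0,"wx":0,"wy":0,"wz":4},{"tx":0,"ty":0,"tz":0,"wx":0,"wy":0,"wz":0}]'
python3 d.py 0.436 0.2 0.26 -5
```

```text
time: 8.0
ee_pos: [0.4608, 0.0921, 0.253]
eef_rot: [-0.009, 0.043, 0.999, -0.0]
force: [-0.2, 0.1, -0.1]
width: 0.0498
time: 9.2
ee_pos: [0.4594, 0.1134, 0.2527]
eef_rot: [-0.006, 0.74, 0.673, -0.006]
force: [-0.3, 0.0, 0.4]
width: 0.0499
t 9.2 p [0.4594 0.1134 0.2527] jawyaw -5.41 tilt 0.91 F [-0.34  0.03  0.36] w 0.0499 j [0.   0.29 1.75 0.   1.11 0.1 ]
shift tool mm [ 84.  -31.5  -6.9] turn deg [-0.91  0.05 -0.41]
```

```bash
python3 -m inch '[{"tx":0.028,"ty":-0.005,"tz":-0.002,"wx":-0.9,"wy":0,"wz":-0.4},{"tx":0.028,"ty":-0.005,"tz":-0.002,"wx":0,"wy":0,"wz":0},{"tx":0.028,"ty":-0.005,"tz":-0.002,"wx":0,"wy":0,"wz":0},{"tx":0,"ty":0,"tz":0,"wx":0,"wy":0,"wz":0},{"tx":0,"ty":0,"tz":0,"wx":0,"wy":0,"wz":0}]' 
python3 d.py 0.436 0.2595 0.26 -5
python3 -c "
from h import *
grab('wrist','w3.png')
im,_=grab('scene','sc3.png');cv2.imwrite('pics/sc3c.png',cv2.resize(cv2.cvtColor(im,4)[110:290,155:395],None,fx=3.3,fy=3.3,interpolation=2))"
```

```text
time: 9.7
ee_pos: [0.4519, 0.2, 0.2568]
eef_rot: [-0.0, 0.735, 0.678, -0.002]
force: [0.7, -0.6, -0.4]
width: 0.0502
t 9.7 p [0.4519 0.2    0.2568] jawyaw -4.64 tilt 0.19 F [ 0.75 -0.63 -0.37] w 0.0502 j [ 0.19  0.31  1.71 -0.    1.13  0.27]
shift tool mm [ 58.1 -20.6  -3.3] turn deg [-0.14  0.13  0.36]
```

View pics/w3.png

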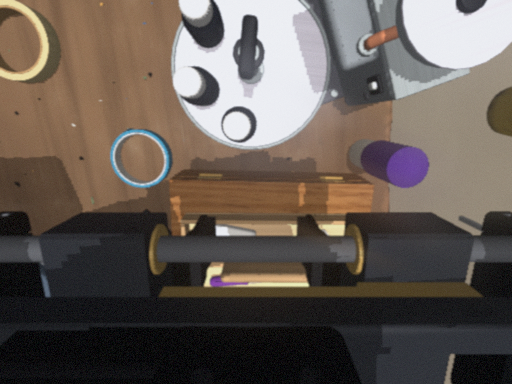

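View pics/sc3c.png

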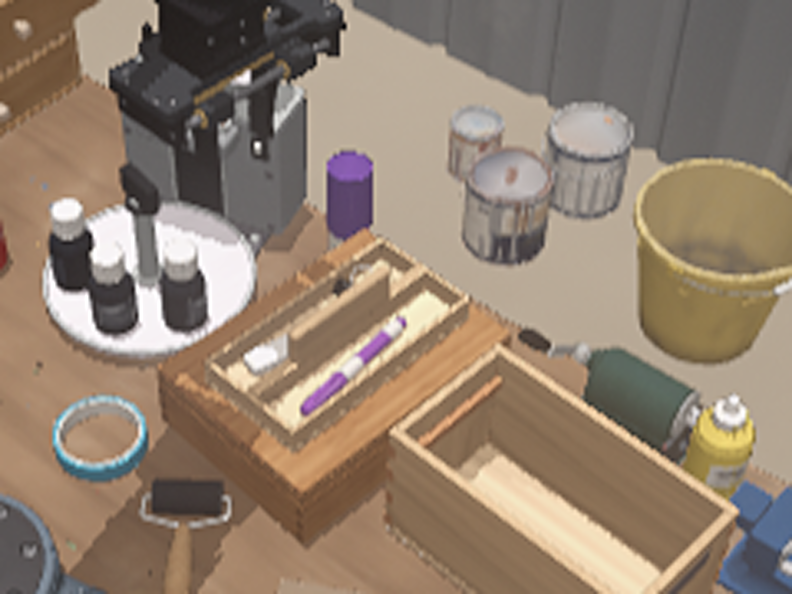

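Run:
```python
from h import *
W=load('w3');S=load('sc3')
for u,v in[(237.5,125),(190,82),(196,11)]:print('w',px(W,u,v,.112).round(4))
for x,y in[(182,248),(108,258),(69,211)]:print('s',px(S,155+x/3.3,110+y/3.3,.112).round(4))
print('knob',px(W,250,18,.149),px(W,245,75,.149))
```

```text
w [0.4363 0.2612 0.112 ]
w [0.3917 0.3081 0.112 ]
w [0.4065 0.3719 0.112 ]
s [0.4389 0.2591 0.112 ]
s [0.3857 0.3012 0.112 ]
s [0.4058 0.3743 0.112 ]
knob [0.45817254 0.3500777  0.149     ] [0.44976414 0.30491331 0.149     ]
```

```bash
python3 -m inch '[{"tx":0.02,"ty":-0.008,"tz":0,"wx":0,"wy":0,"wz":0.4},{"tx":0.02,"ty":-0.008,"tz":0,"wx":0,"wy":0,"wz":0},{"tx":0.02,"ty":-0.004,"tz":0.02,"wx":0,"wy":0,"wz":0},{"tx":0,"ty":-0.002,"tz":0.03,"wx":0,"wy":0,"wz":0},{"tx":0,"ty":0,"tz":0.03,"wx":0,"wy":0,"wz":0},{"tx":0,"ty":0,"tz":0,"wx":0,"wy":0,"wz":0},{"tx":0,"ty":0,"tz":0,"wx":0,"wy":0,"wz":0}]' 0.05
python3 d.py 0.437 0.260 0.09 -5
```

```text
time: 10.5
ee_pos: [0.4391, 0.2567, 0.1757]
eef_rot: [0.002, 0.741, 0.672, -0.0]
force: [0.4, 0.3, -0.2]
width: 0.0498
t 10.5 p [0.4391 0.2567 0.1757] jawyaw -5.61 tilt 0.18 F [ 0.38  0.32 -0.24] w 0.0498 j [ 0.31  0.44  1.77 -0.    0.93  0.41]
shift tool mm [ 3.3 -2.5 85.7] turn deg [ 0.1   0.15 -0.61]
```

```bash
python3 -m inch '[{"tx":0.003,"ty":-0.003,"tz":0.02,"wx":0,"wy":0,"wz":-0.6},{"tx":0,"ty":-0.001,"tz":0.02,"wx":0,"wy":0,"wz":0},{"tx":0,"ty":-0.001,"tz":0.02,"wx":0,"wy":0,"wz":0},{"tx":0,"ty":-0.001,"tz":0.01,"wx":0,"wy":0,"wz":0},{"tx":0,"ty":0,"tz":0,"wx":0,"wy":0,"wz":0}]' 0.05
python3 d.py 0.437 0.260 0.09 -5
```

```text
time: 11.0
ee_pos: [0.4414, 0.2595, 0.1113]
eef_rot: [0.005, 0.738, 0.674, 0.007]
force: [0.0, 0.0, 0.0]
width: 0.05
t 11.0 p [0.4414 0.2595 0.1113] jawyaw -5.2 tilt 0.96 F [0.03 0.01 0.02] w 0.05 j [ 0.32  0.54  1.83 -0.01  0.75  0.41]
shift tool mm [ 0.1 -4.8 21.2] turn deg [ 0.94 -0.17 -0.2 ]
```

```bash
python3 -m inch '[{"tx":0,"ty":-0.005,"tz":0.01,"wx":0.9,"wy":-0.2,"wz":-0.2},{"tx":0,"ty":-0.001,"tz":0.01,"wx":0,"wy":0,"wz":0},{"tx":0,"ty":0,"tz":0,"wx":0,"wy":0,"wz":0}]' 0.05
python3 d.py 0.437 0.260 0.09 -5
python3 -c "
from h import *
grab('wrist','w4.png')
im,_=grab('side','s4.png');cv2.imwrite('pics/s4c.png',cv2.resize(cv2.cvtColor(im,4)[80:230,220:400],None,fx=4,fy=4,interpolation=2))"
```

```text
time: 11.3
ee_pos: [0.4377, 0.2604, 0.0926]
eef_rot: [0.001, 0.737, 0.675, 0.002]
force: [-0.8, 0.2, -0.1]
width: 0.0499
t 11.3 p [0.4377 0.2604 0.0926] jawyaw -5.03 tilt 0.29 F [-0.8   0.25 -0.12] w 0.0499 j [ 0.32  0.58  1.84 -0.    0.72  0.41]
shift tool mm [-0.5 -0.7  2.6] turn deg [ 0.28 -0.09 -0.03]
```

View pics/s4c.png

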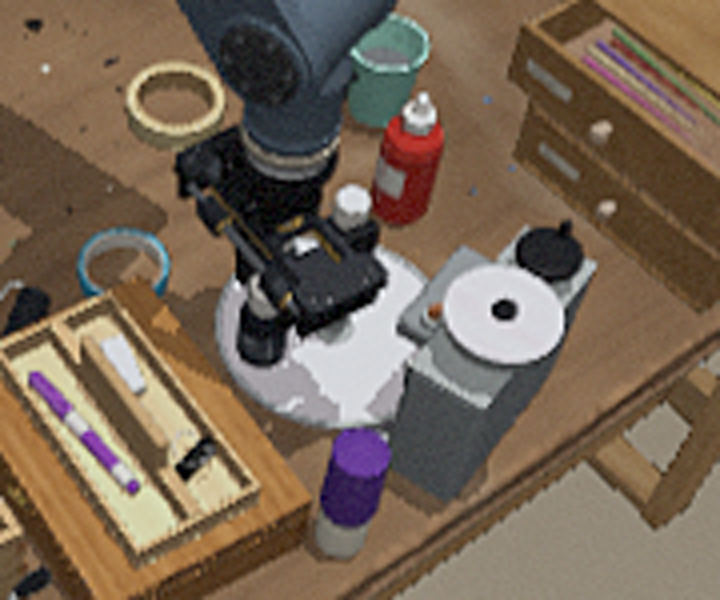

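View pics/w4.png

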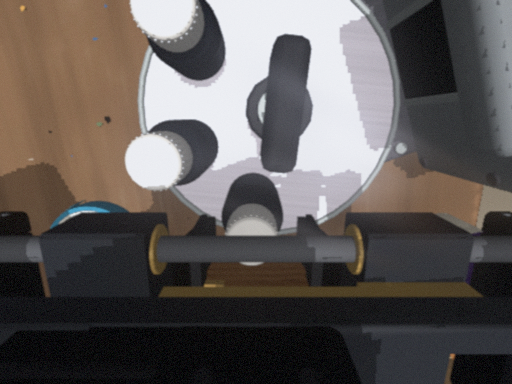

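```bash
python3 -m inch '[{"tx":0,"ty":-0.002,"tz":0.002,"wx":0.2,"wy":0,"wz":0},{"tx":0,"ty":0,"tz":0,"wx":0,"wy":0,"wz":0},{"tx":0,"ty":0,"tz":0,"wx":0,"wy":0,"wz":0},{"tx":0,"ty":0,"tz":0,"wx":0,"wy":0,"wz":0},{"tx":0,"ty":0,"tz":0.0,"wx":0,"wy":0,"wz":0}]' 0.025 15
python3 d.py 0.437 0.260 0.09 -5
```

```text
time: 11.9
ee_pos: [0.4365, 0.2611, 0.0919]
eef_rot: [0.001, 0.737, 0.676, 0.002]
force: [-1.2, -0.4, -1.1]
width: 0.0294
t 11.9 p [0.4365 0.2611 0.0919] jawyaw -5.0 tilt 0.27 F [-1.23 -0.38 -1.09] w 0.0294 j [0.32 0.58 1.84 0.   0.72 0.4 ]
shift tool mm [-1.1  0.6  1.9] turn deg [ 0.22 -0.15  0.  ]
```

```bash
python3 -m inch '[{"tx":0,"ty":0,"tz":-0.01,"wx":0,"wy":0,"wz":0},{"tx":0,"ty":0,"tz":-0.02,"wx":0,"wy":0,"wz":0},{"tx":0,"ty":0.001,"tz":-0.03,"wx":0,"wy":0,"wz":0},{"tx":0,"ty":0.001,"tz":-0.03,"wx":0,"wy":0,"wz":0},{"tx":0,"ty":0.001,"tz":-0.03,"wx":0,"wy":0,"wz":0},{"tx":0,"ty":0.001,"tz":-0.03,"wx":0,"wy":0,"wz":0},{"tx":-0.01,"ty":0.001,"tz":-0.015,"wx":0,"wy":0,"wz":0}]' - 15
python3 d.py 0.4345 -0.2207 0.25 -5
```

```text
time: 12.6
ee_pos: [0.4376, 0.25, 0.2637]
eef_rot: [-0.001, 0.737, 0.676, -0.001]
force: [0.1, -0.4, -2.5]
width: 0.0291
t 12.6 p [0.4376 0.25   0.2637] jawyaw -4.94 tilt 0.15 F [ 0.15 -0.44 -2.49] w 0.0291 j [0.3  0.31 1.68 0.   1.15 0.38]
shift tool mm [-469.2   37.4   13.5] turn deg [-0.15 -0.01  0.06]
```

```bash
python3 -m inch '[{"tx":-0.03,"ty":0.003,"tz":0,"wx":0,"wy":0,"wz":0},{"tx":-0.04,"ty":0.003,"tz":0,"wx":0,"wy":0,"wz":0},{"tx":-0.04,"ty":0.003,"tz":0,"wx":0,"wy":0,"wz":0},{"tx":-0.04,"ty":0.003,"tz":0,"wx":0,"wy":0,"wz":0},{"tx":-0.04,"ty":0.003,"tz":0,"wx":0,"wy":0,"wz":0},{"tx":-0.04,"ty":0.003,"tz":0,"wx":0,"wy":0,"wz":0},{"tx":-0.04,"ty":0.003,"tz":0,"wx":0,"wy":0,"wz":0},{"tx":-0.04,"ty":0.003,"tz":0,"wx":0,"wy":0,"wz":0},{"tx":-0.04,"ty":0.003,"tz":0,"wx":0,"wy":0,"wz":0},{"tx":-0.04,"ty":0.003,"tz":0,"wx":0,"wy":0,"wz":0},{"tx":-0.04,"ty":0.003,"tz":0,"wx":0,"wy":0,"wz":0},{"tx":-0.025,"ty":0.002,"tz":0,"wx":0,"wy":0,"wz":0}]' - 15
python3 d.py 0.4345 -0.2207 0.25 -5
```

```text
time: 13.8
ee_pos: [0.4343, -0.2198, 0.2753]
eef_rot: [0.006, 0.734, 0.679, 0.007]
force: [0.1, 0.7, -0.2]
width: 0.029
t 13.8 p [ 0.4343 -0.2198  0.2753] jawyaw -4.5 tilt 1.06 F [ 0.1   0.69 -0.2 ] w 0.029 j [-0.71  0.27  1.71  0.01  1.15 -0.63]
shift tool mm [-0.9 -0.2 25.3] turn deg [ 1.05 -0.12  0.5 ]
```

```bash
python3 -m inch '[{"tx":-0.001,"ty":0,"tz":0.02,"wx":1,"wy":-0.1,"wz":0.5},{"tx":0,"ty":-0.001,"tz":0.025,"wx":0,"wy":0,"wz":0},{"tx":0,"ty":-0.001,"tz":0.02,"wx":0,"wy":0,"wz":0},{"tx":0,"ty":0,"tz":0,"wx":0,"wy":0,"wz":0}]' - 15
python3 d.py 0.4345 -0.2207 0.08 -5
python3 -c "
from h import *
grab('wrist','w5.png')
im,_=grab('side','s5.png');cv2.imwrite('pics/s5c.png',cv2.resize(cv2.cvtColor(im,4)[140:290,80:260],None,fx=4,fy=4,interpolation=2))"
```

```text
time: 14.2
ee_pos: [0.4332, -0.2274, 0.2119]
eef_rot: [0.004, 0.74, 0.673, 0.0]
force: [-0.5, 0.2, -1.0]
width: 0.0292
t 14.2 p [ 0.4332 -0.2274  0.2119] jawyaw -5.47 tilt 0.47 F [-0.47  0.17 -0.99] w 0.0292 j [-0.71  0.36  1.78 -0.    0.99 -0.62]
shift tool mm [ 7.500e+00 -1.000e-01  1.319e+02] turn deg [ 0.36  0.3  -0.47]
```

View pics/s5c.png

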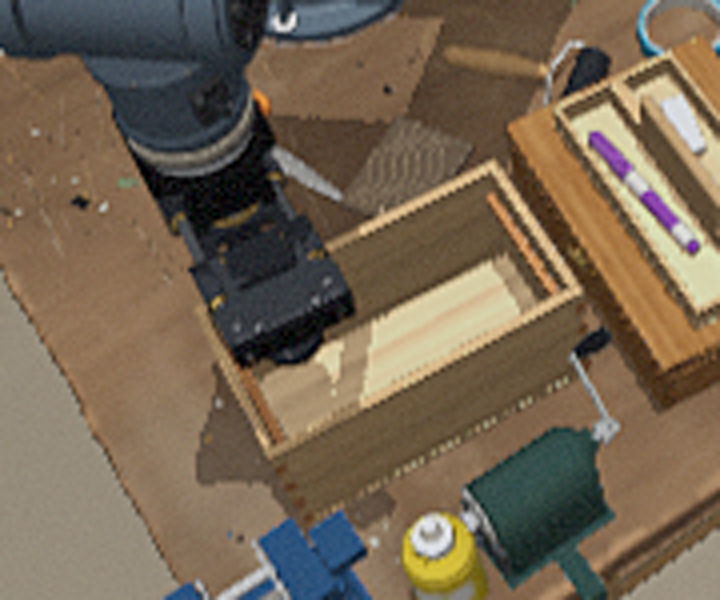

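View pics/w5.png

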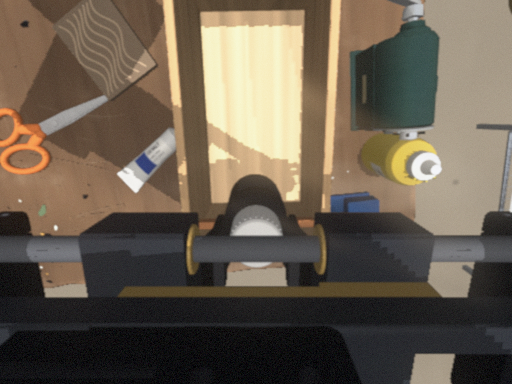

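```bash
python3 -m inch '[{"tx":0.0075,"ty":0,"tz":0,"wx":0.4,"wy":0.3,"wz":-0.5},{"tx":0,"ty":-0.001,"tz":0.02,"wx":0,"wy":0,"wz":0},{"tx":0,"ty":-0.001,"tz":0.02,"wx":0,"wy":0,"wz":0},{"tx":0,"ty":-0.001,"tz":0.02,"wx":0,"wy":0,"wz":0},{"tx":0,"ty":0,"tz":0.005,"wx":0,"wy":0,"wz":0},{"tx":0,"ty":0,"tz":0,"wx":0,"wy":0,"wz":0}]' - 15
python3 d.py 0.4345 -0.2207 0.08 -5
```

```text
time: 14.9
ee_pos: [0.439, -0.2216, 0.156]
eef_rot: [0.01, 0.735, 0.678, 0.002]
force: [-0.3, -0.0, -1.3]
width: 0.0292
t 14.9 p [ 0.439  -0.2216  0.156 ] jawyaw -4.67 tilt 1.21 F [-0.27 -0.02 -1.26] w 0.0292 j [-0.7   0.44  1.84  0.    0.83 -0.61]
shift tool mm [ 1.4 -5.9 75.9] turn deg [1.02 0.65 0.32]
```

```bash
python3 -m inch '[{"tx":0.001,"ty":-0.005,"tz":0.015,"wx":1,"wy":0.6,"wz":0.3},{"tx":0,"ty":-0.001,"tz":0.018,"wx":0.2,"wy":0,"wz":0},{"tx":0,"ty":-0.001,"tz":0.018,"wx":0.2,"wy":0,"wz":0},{"tx":0,"ty":-0.001,"tz":0.01,"wx":0.2,"wy":0,"wz":0},{"tx":0,"ty":0,"tz":0,"wx":0,"wy":0,"wz":0}]' - 15
python3 d.py 0.4345 -0.2207 0.08 -5
```

```text
time: 15.4
ee_pos: [0.4342, -0.2221, 0.0957]
eef_rot: [-0.0, 0.737, 0.676, -0.004]
force: [-0.0, 0.3, -0.8]
width: 0.0293
t 15.4 p [ 0.4342 -0.2221  0.0957] jawyaw -4.96 tilt 0.41 F [-0.02  0.31 -0.8 ] w 0.0293 j [-0.7   0.56  1.88 -0.01  0.7  -0.6 ]
shift tool mm [ 1.5  0.3 15.7] turn deg [-0.29  0.29  0.04]
```

```bash
python3 -m inch '[{"tx":0.0015,"ty":0,"tz":0.005,"wx":-0.2,"wy":0.3,"wz":0},{"tx":0,"ty":0,"tz":0.005,"wx":0,"wy":0,"wz":0},{"tx":0,"ty":0,"tz":0,"wx":0,"wy":0,"wz":0}]' - 15
python3 d.py 0.4345 -0.2207 0.08 -5
```

```text
time: 15.7
ee_pos: [0.4353, -0.2212, 0.086]
eef_rot: [0.001, 0.737, 0.676, 0.0]
force: [0.7, 0.2, -1.3]
width: 0.0292
t 15.7 p [ 0.4353 -0.2212  0.086 ] jawyaw -4.96 tilt 0.06 F [ 0.74  0.16 -1.26] w 0.0292 j [-0.7   0.57  1.89 -0.    0.68 -0.61]
shift tool mm [ 0.5 -0.8  6. ] turn deg [0.05 0.04 0.04]
```

```bash
python3 -m inch '[{"tx":0,"ty":-0.001,"tz":0.002,"wx":0,"wy":0,"wz":0},{"tx":0,"ty":0,"tz":0.002,"wx":0.1,"wy":0,"wz":0}]' - 15
python3 d.py 0.4345 -0.2207 0.08 -5
python3 -m inch '[{"tx":0,"ty":0,"tz":0.0015,"wx":0.1,"wy":0,"wz":0},{"tx":0,"ty":0,"tz":0.0015,"wx":0,"wy":0,"wz":0}]' - 15
python3 d.py 0.4345 -0.2207 0.08 -5
```

```text
time: 15.9
ee_pos: [0.4346, -0.2215, 0.0825]
eef_rot: [0.001, 0.737, 0.676, -0.0]
force: [-0.2, 0.8, -1.1]
width: 0.0292
t 15.9 p [ 0.4346 -0.2215  0.0825] jawyaw -4.97 tilt 0.1 F [-0.16  0.79 -1.07] w 0.0292 j [-0.7   0.58  1.89 -0.    0.67 -0.61]
shift tool mm [ 0.8 -0.2  2.5] turn deg [0.03 0.1  0.03]
time: 16.1
ee_pos: [0.4348, -0.2218, 0.0797]
eef_rot: [0.0, 0.737, 0.676, -0.001]
force: [-2.7, -1.0, 11.1]
width: 0.0292
t 16.1 p [ 0.4348 -0.2218  0.0797] jawyaw -4.96 tilt 0.14 F [-2.69 -0.98 11.06] w 0.0292 j [-0.7   0.59  1.9  -0.    0.66 -0.61]
shift tool mm [ 1.  -0.4 -0.3] turn deg [-0.05  0.13  0.04]
```

Contact at exactly the expected height. Release gently and rise.

```bash
python3 -m inch '[{"tx":0,"ty":0,"tz":-0.0005,"wx":0,"wy":0,"wz":0},{"tx":0,"ty":-0.001,"tz":0,"wx":0,"wy":0,"wz":0},{"tx":0,"ty":0,"tz":0,"wx":0,"wy":0,"wz":0}]' 0.05
python3 d.py 0.4345 -0.2207 0.25 -5
python3 -m inch '[{"tx":0,"ty":0,"tz":-0.02,"wx":0,"wy":0,"wz":0},{"tx":0,"ty":0.001,"tz":-0.03,"wx":-0.1,"wy":0,"wz":0},{"tx":0,"ty":0.001,"tz":-0.04,"wx":-0.1,"wy":0,"wz":0},{"tx":0,"ty":0.001,"tz":-0.04,"wx":-0.1,"wy":0,"wz":0},{"tx":0,"ty":0.001,"tz":-0.04,"wx":-0.1,"wy":0,"wz":0}]'
python3 d.py 0.391 0.308 0.25 -5
```

```text
time: 16.4
ee_pos: [0.4341, -0.2219, 0.0805]
eef_rot: [0.001, 0.737, 0.676, -0.001]
force: [0.4, 0.1, -0.1]
width: 0.045
t 16.4 p [ 0.4341 -0.2219  0.0805] jawyaw -4.96 tilt 0.16 F [ 0.45  0.12 -0.12] w 0.045 j [-0.7   0.58  1.9  -0.    0.66 -0.61]
shift tool mm [   0.8    0.3 -169.5] turn deg [-0.    0.16  0.04]
time: 16.9
ee_pos: [0.4346, -0.2193, 0.2505]
eef_rot: [-0.004, 0.737, 0.676, 0.001]
force: [1.0, -0.4, 0.4]
width: 0.0498
t 16.9 p [ 0.4346 -0.2193  0.2505] jawyaw -5.0 tilt 0.49 F [ 1.04 -0.4   0.35] w 0.0498 j [-0.7   0.31  1.73  0.    1.11 -0.61]
shift tool mm [521.5 -89.3   4.5] turn deg [-0.32 -0.37 -0.  ]
```

```bash
python3 -m inch '[{"tx":0.045,"ty":-0.006,"tz":0,"wx":0,"wy":0,"wz":0},{"tx":0.045,"ty":-0.006,"tz":0,"wx":0,"wy":0,"wz":0},{"tx":0.045,"ty":-0.006,"tz":0,"wx":0,"wy":0,"wz":0},{"tx":0.045,"ty":-0.006,"tz":0,"wx":0,"wy":0,"wz":0},{"tx":0.045,"ty":-0.006,"tz":0,"wx":0,"wy":0,"wz":0},{"tx":0.045,"ty":-0.006,"tz":0,"wx":0,"wy":0,"wz":0},{"tx":0.045,"ty":-0.006,"tz":0,"wx":0,"wy":0,"wz":0},{"tx":0.045,"ty":-0.006,"tz":0,"wx":0,"wy":0,"wz":0},{"tx":0.045,"ty":-0.006,"tz":0,"wx":0,"wy":0,"wz":0},{"tx":0.045,"ty":-0.006,"tz":0,"wx":0,"wy":0,"wz":0},{"tx":0,"ty":0,"tz":0,"wx":0,"wy":0,"wz":0}]'
python3 d.py 0.391 0.308 0.2 -5
python3 -c "
from h import *
grab('wrist','w6.png')
im,_=grab('side','s6.png');cv2.imwrite('pics/s6c.png',cv2.resize(cv2.cvtColor(im,4)[90:290,100:360],None,fx=3,fy=3,interpolation=2))"
```

```text
time: 18.0
ee_pos: [0.4209, 0.2458, 0.2578]
eef_rot: [0.009, 0.74, 0.673, 0.007]
force: [0.4, -0.6, 0.0]
width: 0.0503
t 18.0 p [0.4209 0.2458 0.2578] jawyaw -5.42 tilt 1.28 F [ 0.41 -0.62  0.03] w 0.0503 j [ 0.31  0.29  1.74 -0.01  1.1   0.41]
shift tool mm [ 59.2 -36.9  56.8] turn deg [ 1.27  0.15 -0.42]
```

View pics/s6c.png

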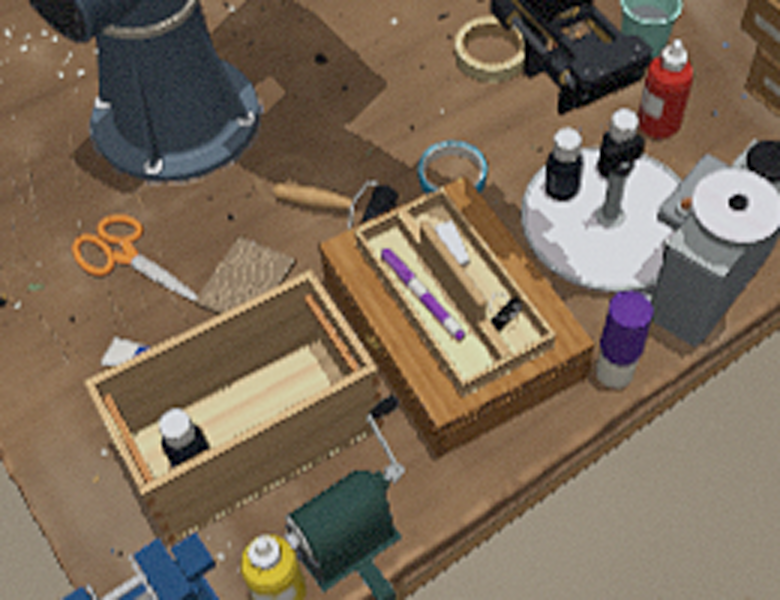

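View pics/w6.png

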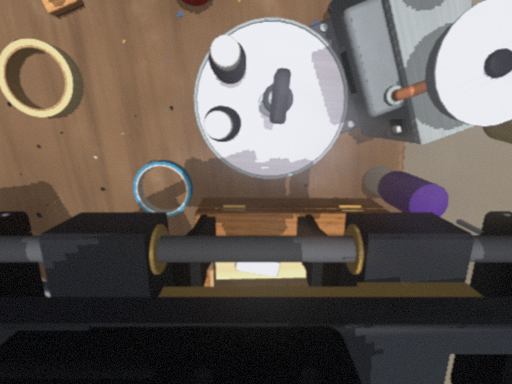

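Run:
```python
from h import *
W=load('w6')
for u,v in[(218,125),(224,51)]:print('w',px(W,u,v,.112).round(4))
D=load('s6')
for x,y in [(567,140),(624,121)]: print('s',px(D,100+x/3,90+y/3,.112).round(4))
print(px(W,283,72,.149),px(W,276,123,.149), px(D,100+178/3,90+422/3,.1))
```

```text
w [0.389  0.3089 0.112 ]
w [0.4042 0.3801 0.112 ]
s [0.3932 0.3077 0.112 ]
s [0.4101 0.3788 0.112 ]
[0.45732598 0.34998113 0.149     ] [0.44761211 0.30595023 0.149     ] [ 0.43683829 -0.21770125  0.1       ]
```

b1 (0.391, 0.3085), b0 (0.407, 0.3775). Go to b1.

```bash
python3 -m inch '[{"tx":0.02,"ty":-0.014,"tz":0,"wx":1.3,"wy":0,"wz":-0.4},{"tx":0.02,"ty":-0.012,"tz":0.01,"wx":0,"wy":0,"wz":0},{"tx":0.02,"ty":-0.012,"tz":0.025,"wx":0,"wy":0,"wz":0},{"tx":0,"ty":-0.001,"tz":0.03,"wx":0.2,"wy":0,"wz":0},{"tx":0,"ty":-0.001,"tz":0.02,"wx":0.2,"wy":0,"wz":0},{"tx":0,"ty":0,"tz":0,"wx":0,"wy":0,"wz":0}]'
python3 d.py 0.391 0.3085 0.09 -5
```

```text
time: 18.7
ee_pos: [0.3892, 0.2971, 0.1706]
eef_rot: [0.0, 0.743, 0.669, -0.005]
force: [-0.1, -0.1, 0.6]
width: 0.0501
t 18.7 p [0.3892 0.2971 0.1706] jawyaw -5.96 tilt 0.6 F [-0.13 -0.13  0.65] w 0.0501 j [ 0.43  0.43  1.81 -0.    0.91  0.53]
shift tool mm [12.2  1.2 80.5] turn deg [-0.37  0.47 -0.96]
```

```bash
python3 -m inch '[{"tx":0.011,"ty":0.001,"tz":0.01,"wx":-0.2,"wy":0.5,"wz":-1},{"tx":0,"ty":-0.001,"tz":0.02,"wx":0.2,"wy":0,"wz":0},{"tx":0,"ty":-0.001,"tz":0.02,"wx":0.2,"wy":0,"wz":0},{"tx":0,"ty":-0.001,"tz":0.005,"wx":0.2,"wy":0,"wz":0},{"tx":0,"ty":0,"tz":0,"wx":0,"wy":0,"wz":0}]' 0.05
python3 d.py 0.391 0.3085 0.09 -5
```

```text
time: 19.2
ee_pos: [0.3946, 0.3075, 0.117]
eef_rot: [-0.004, 0.739, 0.674, 0.001]
force: [-0.2, -0.1, 0.1]
width: 0.0504
t 19.2 p [0.3946 0.3075 0.117 ] jawyaw -5.25 tilt 0.46 F [-0.16 -0.11  0.12] w 0.0504 j [0.43 0.53 1.84 0.01 0.77 0.52]
shift tool mm [ 0.5 -3.5 27.1] turn deg [-0.26 -0.39 -0.25]
```

```bash
python3 -m inch '[{"tx":0.001,"ty":-0.004,"tz":0.012,"wx":0,"wy":-0.4,"wz":-0.2},{"tx":0,"ty":-0.001,"tz":0.012,"wx":0.2,"wy":0,"wz":0},{"tx":0,"ty":-0.001,"tz":0.004,"wx":0,"wy":0,"wz":0},{"tx":0,"ty":0,"tz":0,"wx":0,"wy":0,"wz":0}]' 0.05
python3 d.py 0.391 0.3085 0.09 -5
python3 -c "
from h import *
grab('wrist','w7.png')"
```

```text
time: 19.6
ee_pos: [0.3902, 0.3101, 0.0891]
eef_rot: [-0.002, 0.738, 0.675, -0.0]
force: [-0.7, -0.0, 0.2]
width: 0.05
t 19.6 p [0.3902 0.3101 0.0891] jawyaw -5.04 tilt 0.24 F [-0.74 -0.04  0.2 ] w 0.05 j [0.44 0.58 1.86 0.01 0.7  0.53]
shift tool mm [-1.5  0.9 -0.9] turn deg [-0.21 -0.12 -0.04]
```

View pics/w7.png

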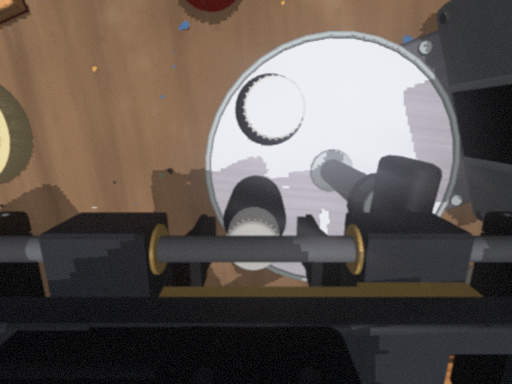

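```bash
python3 -m inch '[{"tx":-0.001,"ty":-0.001,"tz":0,"wx":0,"wy":0,"wz":0},{"tx":0,"ty":0,"tz":0,"wx":0,"wy":0,"wz":0},{"tx":0,"ty":0,"tz":0,"wx":0,"wy":0,"wz":0},{"tx":0,"ty":0,"tz":0,"wx":0,"wy":0,"wz":0},{"tx":0,"ty":0,"tz":0.0,"wx":0,"wy":0,"wz":0}]' 0.025 15
python3 d.py 0.391 0.3085 0.09 -5
python3 -m inch '[{"tx":0,"ty":0,"tz":-0.01,"wx":0,"wy":0,"wz":0},{"tx":0,"ty":0,"tz":-0.02,"wx":0,"wy":0,"wz":0},{"tx":0,"ty":0.001,"tz":-0.03,"wx":-0.2,"wy":0,"wz":0},{"tx":0,"ty":0.001,"tz":-0.03,"wx":-0.2,"wy":0,"wz":0},{"tx":0,"ty":0.001,"tz":-0.03,"wx":-0.2,"wy":0,"wz":0},{"tx":0,"ty":0.001,"tz":-0.03,"wx":-0.2,"wy":0,"wz":0},{"tx":-0.01,"ty":0.001,"tz":-0.015,"wx":0,"wy":0,"wz":0}]' - 15
python3 d.py 0.440 -0.157 0.25 -5
```

```text
time: 20.15
ee_pos: [0.3898, 0.3095, 0.0903]
eef_rot: [-0.002, 0.737, 0.675, 0.001]
force: [0.1, -0.3, -1.1]
width: 0.029
t 20.15 p [0.3898 0.3095 0.0903] jawyaw -5.03 tilt 0.2 F [ 0.08 -0.32 -1.13] w 0.029 j [0.44 0.57 1.87 0.01 0.7  0.53]
shift tool mm [-0.9  1.3  0.2] turn deg [-0.08 -0.19 -0.03]
time: 20.85
ee_pos: [0.3914, 0.298, 0.2625]
eef_rot: [0.003, 0.737, 0.676, 0.003]
force: [-0.0, -0.7, -1.2]
width: 0.0289
t 20.85 p [0.3914 0.298  0.2625] jawyaw -4.99 tilt 0.45 F [-0.01 -0.71 -1.16] w 0.0289 j [ 0.43  0.29  1.71 -0.    1.13  0.51]
shift tool mm [-449.    87.9   12.9] turn deg [ 0.45 -0.03  0.01]
```

Bottle b1 is held; underside = TCP − 0.0703.

```bash
python3 -m inch '[{"tx":-0.03,"ty":0.007,"tz":0,"wx":0,"wy":0,"wz":0},{"tx":-0.04,"ty":0.007,"tz":0,"wx":0,"wy":0,"wz":0},{"tx":-0.04,"ty":0.007,"tz":0,"wx":0,"wy":0,"wz":0},{"tx":-0.04,"ty":0.007,"tz":0,"wx":0,"wy":0,"wz":0},{"tx":-0.04,"ty":0.007,"tz":0,"wx":0,"wy":0,"wz":0},{"tx":-0.04,"ty":0.007,"tz":0,"wx":0,"wy":0,"wz":0},{"tx":-0.04,"ty":0.007,"tz":0,"wx":0,"wy":0,"wz":0},{"tx":-0.04,"ty":0.007,"tz":0,"wx":0,"wy":0,"wz":0},{"tx":-0.04,"ty":0.007,"tz":0,"wx":0,"wy":0,"wz":0},{"tx":-0.04,"ty":0.007,"tz":0,"wx":0,"wy":0,"wz":0},{"tx":-0.04,"ty":0.007,"tz":0,"wx":0,"wy":0,"wz":0},{"tx":-0.01,"ty":0.002,"tz":0,"wx":0,"wy":0,"wz":0}]' - 15
python3 d.py 0.440 -0.157 0.25 -5
```

```text
time: 22.05
ee_pos: [0.4346, -0.162, 0.2748]
eef_rot: [0.01, 0.735, 0.678, 0.011]
force: [-0.3, -0.3, 0.2]
width: 0.029
t 22.05 p [ 0.4346 -0.162   0.2748] jawyaw -4.65 tilt 1.74 F [-0.35 -0.28  0.16] w 0.029 j [-0.61  0.23  1.77  0.02  1.12 -0.54]
shift tool mm [ 5.4  4.2 25. ] turn deg [ 1.73 -0.18  0.35]
```

```bash
python3 -m inch '[{"tx":0.008,"ty":0.005,"tz":0.015,"wx":1.7,"wy":-0.2,"wz":0.4},{"tx":0.001,"ty":-0.001,"tz":0.025,"wx":0.2,"wy":0,"wz":0},{"tx":0,"ty":-0.001,"tz":0.025,"wx":0.2,"wy":0,"wz":0},{"tx":0,"ty":-0.001,"tz":0.02,"wx":0.2,"wy":0,"wz":0},{"tx":0,"ty":0,"tz":0,"wx":0,"wy":0,"wz":0}]' - 15
python3 d.py 0.440 -0.157 0.08 -5
```

```text
time: 22.55
ee_pos: [0.4378, -0.1539, 0.191]
eef_rot: [-0.002, 0.739, 0.673, -0.003]
force: [-0.7, 0.6, 0.0]
width: 0.0291
t 22.55 p [ 0.4378 -0.1539  0.191 ] jawyaw -5.37 tilt 0.42 F [-0.75  0.64  0.04] w 0.0291 j [-0.58  0.36  1.85 -0.01  0.93 -0.48]
shift tool mm [ -2.8   3.3 111. ] turn deg [-0.41  0.07 -0.37]
```

```bash
python3 -m inch '[{"tx":-0.003,"ty":0.003,"tz":0.015,"wx":-0.3,"wy":0,"wz":-0.4},{"tx":0,"ty":-0.001,"tz":0.025,"wx":0.2,"wy":0,"wz":0},{"tx":0,"ty":-0.001,"tz":0.025,"wx":0.2,"wy":0,"wz":0},{"tx":0,"ty":-0.001,"tz":0.02,"wx":0.2,"wy":0,"wz":0},{"tx":0,"ty":-0.001,"tz":0.005,"wx":0,"wy":0,"wz":0},{"tx":0,"ty":0,"tz":0,"wx":0,"wy":0,"wz":0}]' - 15
python3 d.py 0.440 -0.157 0.0785 -5
```

```text
time: 23.15
ee_pos: [0.4405, -0.1565, 0.1056]
eef_rot: [0.001, 0.736, 0.677, -0.003]
force: [0.2, -0.1, -1.2]
width: 0.0292
t 23.15 p [ 0.4405 -0.1565  0.1056] jawyaw -4.8 tilt 0.33 F [ 0.2  -0.1  -1.17] w 0.0292 j [-0.58  0.52  1.93 -0.01  0.69 -0.49]
shift tool mm [-0.4 -0.4 27.1] turn deg [-0.13  0.3   0.2 ]
```

```bash
python3 -m inch '[{"tx":0,"ty":-0.001,"tz":0.01,"wx":0,"wy":0.3,"wz":0.2},{"tx":0,"ty":-0.001,"tz":0.008,"wx":0.2,"wy":0,"wz":0},{"tx":0,"ty":-0.001,"tz":0.004,"wx":0,"wy":0,"wz":0},{"tx":0,"ty":0,"tz":0,"wx":0,"wy":0,"wz":0}]' - 15
python3 d.py 0.440 -0.157 0.0785 -5
```

```text
time: 23.55
ee_pos: [0.4395, -0.1573, 0.0853]
eef_rot: [0.001, 0.737, 0.676, -0.001]
force: [-0.3, 0.5, -1.2]
width: 0.0289
t 23.55 p [ 0.4395 -0.1573  0.0853] jawyaw -4.99 tilt 0.16 F [-0.29  0.54 -1.19] w 0.0289 j [-0.58  0.56  1.94 -0.    0.64 -0.49]
shift tool mm [0.4 0.4 6.8] turn deg [0.01 0.16 0.01]
```

```bash
python3 -m inch '[{"tx":0,"ty":0,"tz":0.0025,"wx":0,"wy":0.1,"wz":0},{"tx":0,"ty":0,"tz":0.0025,"wx":0,"wy":0,"wz":0}]' - 15
python3 d.py
python3 -m inch '[{"tx":0,"ty":0,"tz":0.0015,"wx":0,"wy":0,"wz":0},{"tx":0,"ty":0,"tz":0.0015,"wx":0,"wy":0,"wz":0}]' - 15
python3 d.py
```

```text
time: 23.75
ee_pos: [0.4399, -0.1576, 0.0805]
eef_rot: [0.001, 0.737, 0.676, -0.0]
force: [-0.2, -0.1, -2.0]
width: 0.029
t 23.75 p [ 0.4399 -0.1576  0.0805] jawyaw -5.0 tilt 0.11 F [-0.22 -0.15 -1.96] w 0.029 j [-0.58  0.57  1.95 -0.    0.63 -0.5 ]
time: 23.95
ee_pos: [0.4403, -0.1581, 0.0778]
eef_rot: [0.002, 0.737, 0.676, -0.0]
force: [-2.6, 0.1, 19.9]
width: 0.0292
t 23.95 p [ 0.4403 -0.1581  0.0778] jawyaw -4.98 tilt 0.18 F [-2.57  0.08 19.93] w 0.0292 j [-0.58  0.57  1.95 -0.    0.62 -0.5 ]
```

```bash
python3 -m inch '[{"tx":0,"ty":0,"tz":-0.0005,"wx":0,"wy":0,"wz":0},{"tx":0,"ty":-0.001,"tz":0,"wx":0,"wy":0,"wz":0},{"tx":0,"ty":0,"tz":0,"wx":0,"wy":0,"wz":0}]' 0.05
python3 d.py 
python3 -m inch '[{"tx":0,"ty":0,"tz":-0.02,"wx":0,"wy":0,"wz":0},{"tx":0,"ty":0.001,"tz":-0.03,"wx":-0.1,"wy":0,"wz":0},{"tx":0,"ty":0.001,"tz":-0.04,"wx":-0.1,"wy":0,"wz":0},{"tx":0,"ty":0.001,"tz":-0.04,"wx":-0.1,"wy":0,"wz":0},{"tx":0,"ty":0.001,"tz":-0.04,"wx":-0.1,"wy":0,"wz":0}]'
python3 d.py 0.407 0.3775 0.25 -5
```

```text
time: 24.25
ee_pos: [0.4397, -0.1584, 0.0788]
eef_rot: [0.002, 0.737, 0.676, 0.0]
force: [0.1, 0.2, 0.1]
width: 0.045
t 24.25 p [ 0.4397 -0.1584  0.0788] jawyaw -4.98 tilt 0.27 F [0.11 0.16 0.1 ] w 0.045 j [-0.58  0.57  1.95 -0.    0.62 -0.5 ]
time: 24.75
ee_pos: [0.4391, -0.1559, 0.2484]
eef_rot: [-0.003, 0.737, 0.675, 0.0]
force: [0.7, -1.5, -0.2]
width: 0.0501
t 24.75 p [ 0.4391 -0.1559  0.2484] jawyaw -5.01 tilt 0.4 F [ 0.67 -1.51 -0.24] w 0.0501 j [-0.58  0.28  1.78  0.    1.09 -0.5 ]
shift tool mm [528.5 -78.6   1.6] turn deg [-0.26 -0.31 -0.02]
```

```bash
python3 -m inch '[{"tx":0.045,"ty":-0.006,"tz":0,"wx":0,"wy":0,"wz":0},{"tx":0.045,"ty":-0.007,"tz":0,"wx":0,"wy":0,"wz":0},{"tx":0.045,"ty":-0.007,"tz":0,"wx":0,"wy":0,"wz":0},{"tx":0.045,"ty":-0.007,"tz":0,"wx":0,"wy":0,"wz":0},{"tx":0.045,"ty":-0.007,"tz":0,"wx":0,"wy":0,"wz":0},{"tx":0.045,"ty":-0.007,"tz":0,"wx":0,"wy":0,"wz":0},{"tx":0.045,"ty":-0.007,"tz":0,"wx":0,"wy":0,"wz":0},{"tx":0.045,"ty":-0.007,"tz":0,"wx":0,"wy":0,"wz":0},{"tx":0.045,"ty":-0.007,"tz":0,"wx":0,"wy":0,"wz":0},{"tx":0.035,"ty":-0.006,"tz":0,"wx":0,"wy":0,"wz":0},{"tx":0,"ty":0,"tz":0,"wx":0,"wy":0,"wz":0}]'
python3 d.py 0.407 0.3775 0.18 -5
python3 -c "
from h import *
grab('wrist','w8.png')
im,_=grab('side','s8.png');cv2.imwrite('pics/s8c.png',cv2.resize(cv2.cvtColor(im,4)[90:290,100:360],None,fx=3,fy=3,interpolation=2))"
```

```text
time: 25.85
ee_pos: [0.4161, 0.3008, 0.254]
eef_rot: [0.008, 0.74, 0.673, 0.006]
force: [0.0, 1.1, -0.3]
width: 0.05
t 25.85 p [0.4161 0.3008 0.254 ] jawyaw -5.43 tilt 1.11 F [ 0.04  1.1  -0.32] w 0.05 j [ 0.41  0.33  1.68 -0.01  1.11  0.51]
shift tool mm [ 75.6 -17.7  73.5] turn deg [ 1.11  0.08 -0.43]
```

View pics/s8c.png

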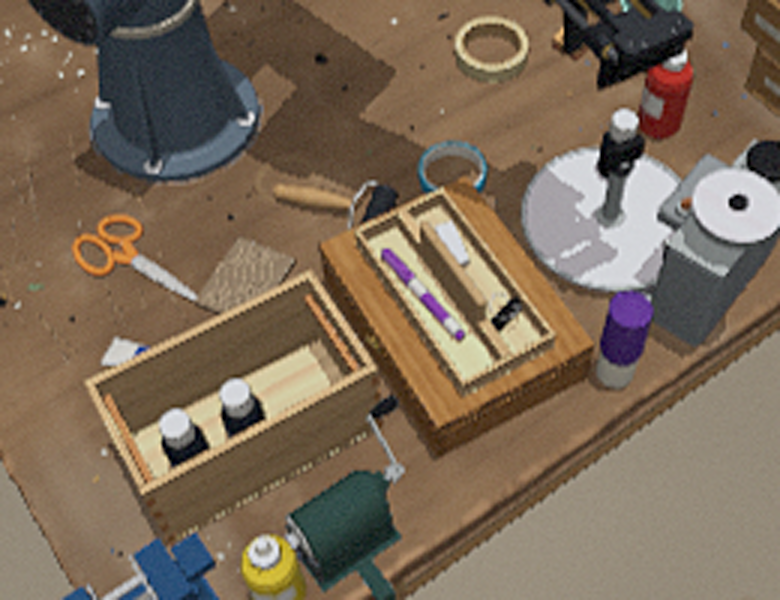

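View pics/w8.png

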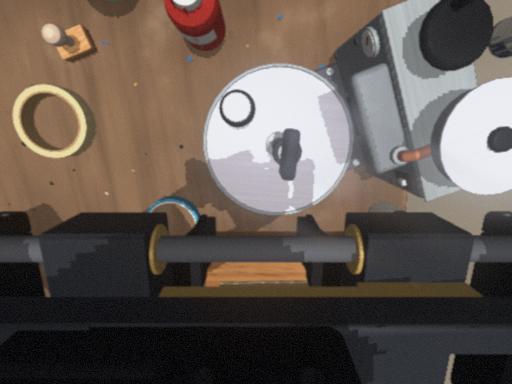

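Run:
```python
from h import *
W=load('w8');D=load('s8')
print('w',px(W,237,109,.112).round(4),'s',px(D,100+624/3,90+121/3,.112).round(4))
print('red', px(W,187,2,.13),px(W,203,48,.0),px(D,100+663/3,90+134/3,0))
```

```text
w [0.4059 0.3784 0.112 ] s [0.4101 0.3788 0.112 ]
red [0.37236337 0.47345226 0.13      ] [0.36427079 0.465639   0.        ] [0.38983418 0.48315555 0.        ]
```

```bash
python3 -m inch '[{"tx":0.025,"ty":-0.006,"tz":0,"wx":1.1,"wy":0,"wz":-0.4},{"tx":0.027,"ty":-0.006,"tz":0.01,"wx":0,"wy":0,"wz":0},{"tx":0.027,"ty":-0.006,"tz":0.025,"wx":0,"wy":0,"wz":0},{"tx":0,"ty":-0.001,"tz":0.03,"wx":0.2,"wy":0,"wz":0},{"tx":0,"ty":0,"tz":0,"wx":0,"wy":0,"wz":0}]'
python3 d.py 0.4075 0.3785 0.09 -5
```

```text
time: 26.45
ee_pos: [0.4066, 0.3719, 0.1872]
eef_rot: [0.001, 0.742, 0.671, -0.004]
force: [-0.6, -0.4, -0.6]
width: 0.0503
t 26.45 p [0.4066 0.3719 0.1872] jawyaw -5.75 tilt 0.46 F [-0.59 -0.37 -0.63] w 0.0503 j [ 0.54  0.48  1.65 -0.    1.02  0.64]
shift tool mm [ 7.3  0.6 97.1] turn deg [-0.23  0.4  -0.75]
```

```bash
python3 -m inch '[{"tx":0.007,"ty":0.001,"tz":0.015,"wx":-0.1,"wy":0.4,"wz":-0.8},{"tx":0,"ty":-0.001,"tz":0.025,"wx":0.2,"wy":0,"wz":0},{"tx":0,"ty":-0.001,"tz":0.025,"wx":0.2,"wy":0,"wz":0},{"tx":0,"ty":-0.001,"tz":0.005,"wx":0.2,"wy":0,"wz":0},{"tx":0,"ty":0,"tz":0,"wx":0,"wy":0,"wz":0}]' 0.05
python3 d.py 0.4075 0.3785 0.09 -5
```

```text
time: 26.95
ee_pos: [0.4109, 0.3736, 0.121]
eef_rot: [-0.004, 0.74, 0.673, -0.002]
force: [-0.3, -0.2, 0.3]
width: 0.05
t 26.95 p [0.4109 0.3736 0.121 ] jawyaw -5.47 tilt 0.45 F [-0.26 -0.16  0.32] w 0.05 j [0.53 0.58 1.7  0.01 0.87 0.62]
shift tool mm [ 4.4 -3.6 31. ] turn deg [-0.44 -0.12 -0.47]
```

```bash
python3 -m inch '[{"tx":0.004,"ty":-0.004,"tz":0.014,"wx":-0.2,"wy":0,"wz":-0.5},{"tx":0.001,"ty":-0.001,"tz":0.014,"wx":0.2,"wy":0,"wz":0},{"tx":0,"ty":-0.001,"tz":0.004,"wx":0,"wy":0,"wz":0},{"tx":0,"ty":0,"tz":0,"wx":0,"wy":0,"wz":0}]' 0.05
python3 d.py 0.4075 0.3785 0.09 -5
python3 -c "
from h import *
grab('wrist','w9.png')"
```

```text
time: 27.35
ee_pos: [0.4097, 0.3792, 0.0934]
eef_rot: [-0.002, 0.738, 0.675, 0.003]
force: [-0.6, 0.5, -0.3]
width: 0.0504
t 27.35 p [0.4097 0.3792 0.0934] jawyaw -5.15 tilt 0.41 F [-0.65  0.52 -0.27] w 0.0504 j [0.54 0.62 1.72 0.01 0.8  0.63]
shift tool mm [-0.9 -2.1  3.3] turn deg [-0.   -0.41 -0.15]
```

View pics/w9.png

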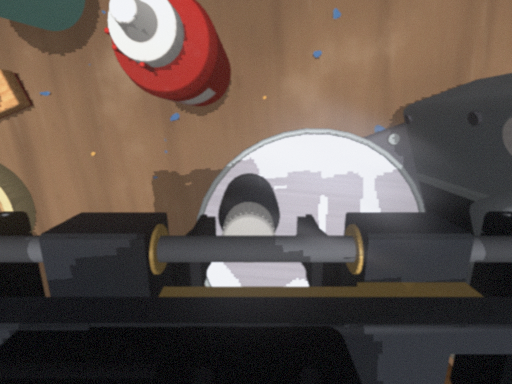

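```bash
python3 -m inch '[{"tx":-0.001,"ty":-0.0035,"tz":0.003,"wx":0.1,"wy":-0.4,"wz":-0.1},{"tx":0,"ty":0,"tz":0,"wx":0,"wy":0,"wz":0},{"tx":0,"ty":0,"tz":0,"wx":0,"wy":0,"wz":0},{"tx":0,"ty":0,"tz":0,"wx":0,"wy":0,"wz":0},{"tx":0,"ty":0,"tz":0,"wx":0,"wy":0,"wz":0}]' 0.025 15
python3 d.py
python3 -m inch '[{"tx":0,"ty":0,"tz":-0.01,"wx":0,"wy":0,"wz":0},{"tx":0,"ty":0,"tz":-0.02,"wx":0,"wy":0,"wz":0},{"tx":0,"ty":0.001,"tz":-0.03,"wx":-0.2,"wy":0,"wz":0},{"tx":0,"ty":0.001,"tz":-0.03,"wx":-0.2,"wy":0,"wz":0},{"tx":0,"ty":0.001,"tz":-0.03,"wx":-0.2,"wy":0,"wz":0},{"tx":0,"ty":0.001,"tz":-0.03,"wx":-0.2,"wy":0,"wz":0},{"tx":-0.01,"ty":0.001,"tz":-0.015,"wx":0,"wy":0,"wz":0}]' - 15
python3 d.py 0.4455 -0.092 0.25 -5
```

```text
time: 27.9
ee_pos: [0.4069, 0.379, 0.0919]
eef_rot: [-0.0, 0.737, 0.675, 0.001]
force: [-0.3, -0.4, -0.8]
width: 0.0292
t 27.9 p [0.4069 0.379  0.0919] jawyaw -5.03 tilt 0.09 F [-0.29 -0.41 -0.83] w 0.0292 j [0.55 0.62 1.72 0.   0.8  0.64]
time: 28.6
ee_pos: [0.4082, 0.3677, 0.2632]
eef_rot: [0.004, 0.737, 0.676, 0.002]
force: [1.3, -0.6, -0.9]
width: 0.0293
t 28.6 p [0.4082 0.3677 0.2632] jawyaw -4.99 tilt 0.56 F [ 1.34 -0.59 -0.87] w 0.0293 j [ 0.53  0.38  1.58 -0.01  1.18  0.62]
shift tool mm [-454.7   77.    15.2] turn deg [0.54 0.16 0.01]
```

```bash
python3 -m inch '[{"tx":-0.03,"ty":0.006,"tz":0,"wx":0,"wy":0,"wz":0},{"tx":-0.04,"ty":0.006,"tz":0,"wx":0,"wy":0,"wz":0},{"tx":-0.04,"ty":0.006,"tz":0,"wx":0,"wy":0,"wz":0},{"tx":-0.04,"ty":0.006,"tz":0,"wx":0,"wy":0,"wz":0},{"tx":-0.04,"ty":0.006,"tz":0,"wx":0,"wy":0,"wz":0},{"tx":-0.04,"ty":0.006,"tz":0,"wx":0,"wy":0,"wz":0},{"tx":-0.04,"ty":0.006,"tz":0,"wx":0,"wy":0,"wz":0},{"tx":-0.04,"ty":0.006,"tz":0,"wx":0,"wy":0,"wz":0},{"tx":-0.04,"ty":0.006,"tz":0,"wx":0,"wy":0,"wz":0},{"tx":-0.04,"ty":0.006,"tz":0,"wx":0,"wy":0,"wz":0},{"tx":-0.04,"ty":0.006,"tz":0,"wx":0,"wy":0,"wz":0},{"tx":-0.015,"ty":0.002,"tz":0,"wx":0,"wy":0,"wz":0}]' - 15
python3 d.py 0.4455 -0.092 0.20 -5
```

```text
time: 29.8
ee_pos: [0.4403, -0.0954, 0.2763]
eef_rot: [0.011, 0.735, 0.678, 0.012]
force: [0.8, -0.2, -0.1]
width: 0.0289
t 29.8 p [ 0.4403 -0.0954  0.2763] jawyaw -4.57 tilt 1.82 F [ 0.76 -0.21 -0.09] w 0.0289 j [-0.47  0.2   1.8   0.02  1.11 -0.4 ]
shift tool mm [ 3.7  2.5 76.4] turn deg [ 1.81 -0.14  0.43]
```

```bash
python3 -m inch '[{"tx":0.007,"ty":0.003,"tz":0.015,"wx":1.7,"wy":-0.2,"wz":0.4},{"tx":0.001,"ty":-0.001,"tz":0.025,"wx":0.2,"wy":0,"wz":0},{"tx":0,"ty":-0.001,"tz":0.025,"wx":0.2,"wy":0,"wz":0},{"tx":0,"ty":-0.001,"tz":0.02,"wx":0.2,"wy":0,"wz":0},{"tx":0,"ty":0,"tz":0,"wx":0,"wy":0,"wz":0}]' - 15
python3 d.py 0.4455 -0.092 0.08 -5
```

```text
time: 30.3
ee_pos: [0.4433, -0.0929, 0.1933]
eef_rot: [0.001, 0.74, 0.673, -0.002]
force: [-0.8, 0.8, -1.4]
width: 0.0292
t 30.3 p [ 0.4433 -0.0929  0.1933] jawyaw -5.46 tilt 0.31 F [-0.84  0.84 -1.38] w 0.0292 j [-0.45  0.34  1.88 -0.01  0.92 -0.35]
shift tool mm [  1.7   2.2 113.3] turn deg [-0.07  0.3  -0.46]
```

```bash
python3 -m inch '[{"tx":0.002,"ty":0.002,"tz":0.015,"wx":0,"wy":0.3,"wz":-0.5},{"tx":0,"ty":-0.001,"tz":0.025,"wx":0.2,"wy":0,"wz":0},{"tx":0,"ty":-0.001,"tz":0.025,"wx":0.2,"wy":0,"wz":0},{"tx":0,"ty":-0.001,"tz":0.02,"wx":0.2,"wy":0,"wz":0},{"tx":0,"ty":-0.001,"tz":0.005,"wx":0,"wy":0,"wz":0},{"tx":0,"ty":0,"tz":0,"wx":0,"wy":0,"wz":0}]' - 15
python3 d.py 0.4455 -0.092 0.08 -5
```

```text
time: 30.9
ee_pos: [0.4474, -0.0934, 0.1083]
eef_rot: [0.003, 0.737, 0.676, -0.001]
force: [0.2, -1.1, -1.0]
width: 0.0287
t 30.9 p [ 0.4474 -0.0934  0.1083] jawyaw -4.91 tilt 0.31 F [ 0.2  -1.07 -1.04] w 0.0287 j [-0.45  0.5   1.95 -0.01  0.68 -0.36]
shift tool mm [ 1.4 -2.1 28.3] turn deg [0.14 0.28 0.09]
```

```bash
python3 -m inch '[{"tx":0.001,"ty":-0.002,"tz":0.01,"wx":0.2,"wy":0.3,"wz":0.1},{"tx":0,"ty":-0.001,"tz":0.008,"wx":0.2,"wy":0,"wz":0},{"tx":0,"ty":-0.001,"tz":0.004,"wx":0,"wy":0,"wz":0},{"tx":0,"ty":0,"tz":0,"wx":0,"wy":0,"wz":0}]' - 15
python3 d.py 0.4455 -0.092 0.08 -5
```

```text
time: 31.3
ee_pos: [0.4458, -0.0931, 0.0879]
eef_rot: [0.001, 0.737, 0.676, -0.0]
force: [0.2, -0.6, -1.7]
width: 0.0289
t 31.3 p [ 0.4458 -0.0931  0.0879] jawyaw -5.0 tilt 0.15 F [ 0.23 -0.57 -1.71] w 0.0289 j [-0.45  0.54  1.97 -0.    0.62 -0.36]
shift tool mm [ 1.1 -0.4  7.9] turn deg [ 0.1   0.11 -0.  ]
```

```bash
python3 -m inch '[{"tx":0,"ty":0,"tz":0.0025,"wx":0,"wy":0.1,"wz":0},{"tx":0,"ty":0,"tz":0.0025,"wx":0,"wy":0,"wz":0}]' - 15
python3 d.py
python3 -m inch '[{"tx":0,"ty":0,"tz":0.0015,"wx":0,"wy":0,"wz":0},{"tx":0,"ty":0,"tz":0.0015,"wx":0,"wy":0,"wz":0}]' - 15
python3 d.py
```

```text
time: 31.5
ee_pos: [0.4463, -0.0933, 0.0831]
eef_rot: [0.001, 0.737, 0.676, 0.001]
force: [-0.3, 0.4, -2.3]
width: 0.0293
t 31.5 p [ 0.4463 -0.0933  0.0831] jawyaw -5.0 tilt 0.17 F [-0.3   0.45 -2.27] w 0.0293 j [-0.45  0.55  1.97  0.    0.61 -0.37]
time: 31.7
ee_pos: [0.4465, -0.0934, 0.0799]
eef_rot: [0.001, 0.737, 0.676, 0.001]
force: [-0.7, -2.0, 8.9]
width: 0.0291
t 31.7 p [ 0.4465 -0.0934  0.0799] jawyaw -5.0 tilt 0.2 F [-0.65 -2.05  8.89] w 0.0291 j [-0.45  0.56  1.98  0.    0.6  -0.37]
```

Contact. Release, rise, look.

```bash
python3 -m inch '[{"tx":0,"ty":0,"tz":-0.0005,"wx":0,"wy":0,"wz":0},{"tx":0,"ty":-0.001,"tz":0,"wx":0,"wy":0,"wz":0},{"tx":0,"ty":0,"tz":0,"wx":0,"wy":0,"wz":0}]' 0.05
python3 d.py 
python3 -m inch '[{"tx":0,"ty":0,"tz":-0.02,"wx":0,"wy":0,"wz":0},{"tx":0,"ty":0.001,"tz":-0.03,"wx":-0.1,"wy":0,"wz":0},{"tx":0,"ty":0.001,"tz":-0.04,"wx":-0.1,"wy":0,"wz":0},{"tx":0,"ty":0.001,"tz":-0.04,"wx":-0.1,"wy":0,"wz":0},{"tx":0,"ty":0.001,"tz":-0.04,"wx":-0.1,"wy":0,"wz":0},{"tx":0,"ty":0,"tz":0,"wx":0,"wy":0,"wz":0}]'
python3 d.py 0.463 0.092 0.25 85.1
python3 -c "
from h import *
im,_=grab('side','s10.png');cv2.imwrite('pics/s10c.png',cv2.resize(cv2.cvtColor(im,4)[90:290,100:360],None,fx=3,fy=3,interpolation=2))
im,_=grab('scene','sc10.png');cv2.imwrite('pics/sc10c.png',cv2.resize(cv2.cvtColor(im,4)[110:330,155:395],None,fx=2.7,fy=2.7,interpolation=2))"
```

```text
time: 32.0
ee_pos: [0.4457, -0.0935, 0.0806]
eef_rot: [0.002, 0.737, 0.676, 0.001]
force: [0.7, -0.2, -0.1]
width: 0.0449
t 32.0 p [ 0.4457 -0.0935  0.0806] jawyaw -5.0 tilt 0.24 F [ 0.65 -0.17 -0.05] w 0.0449 j [-0.45  0.56  1.98  0.    0.6  -0.37]
time: 32.6
ee_pos: [0.448, -0.0933, 0.2562]
eef_rot: [0.003, 0.737, 0.675, 0.003]
force: [1.4, 0.0, 0.2]
width: 0.05
t 32.6 p [ 0.448  -0.0933  0.2562] jawyaw -5.03 tilt 0.45 F [1.42 0.   0.23] w 0.05 j [-0.45  0.25  1.8   0.    1.08 -0.37]
shift tool mm [185.9  -1.3   6.4] turn deg [ 0.31 -0.39 89.87]
```

View pics/s10c.png

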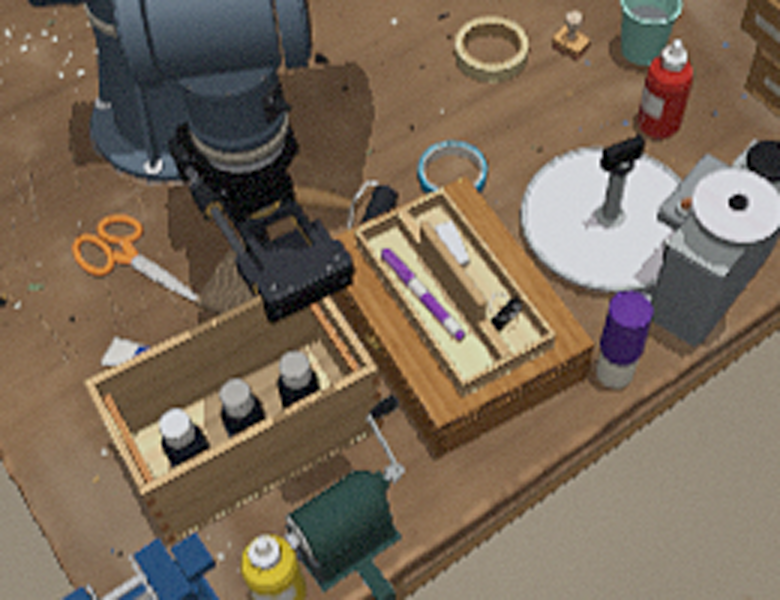

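View pics/sc10c.png

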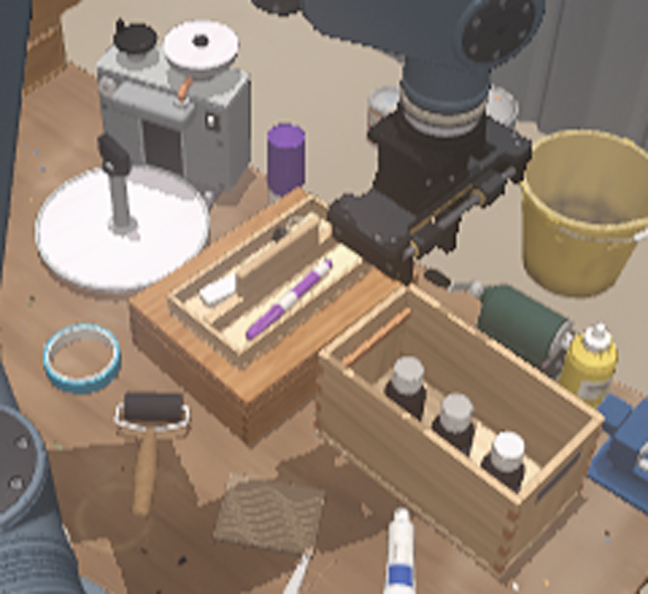

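Run:
```python
from h import *
D=load('s10');S=load('sc10')
f=lambda x,y,z:px(D,100+x/3,90+y/3,z)
P=np.array([f(87,382,.132),f(308,274,.132),f(379,371,.132),f(142,491,.132)])
print(P.round(4),P.mean(0),np.linalg.norm(np.roll(P,-1,0)-P,axis=1))
g=lambda x,y,z:px(S,155+x/2.7,110+y/2.7,z)
P=np.array([g(318,353,.132),g(411,288,.132),g(604,420,.132),g(520,492,.132)])
print(P.round(4),P.mean(0),np.linalg.norm(np.roll(P,-1,0)-P,axis=1))
# till rim z .103: side corners
P=np.array([f(355,235,.103),f(443,187,.103),f(554,337,.103),f(464,390,.103)])
print('till',P.round(4),P.mean(0),np.linalg.norm(np.roll(P,-1,0)-P,axis=1))
P=np.array([g(168,298,.103),g(314,190,.103),g(390,242,.103),g(240,363,.103)])
print('till',P.round(4),P.mean(0),np.linalg.norm(np.roll(P,-1,0)-P,axis=1))
```

```text
[[ 0.3658 -0.269   0.132 ]
 [ 0.3861 -0.0324  0.132 ]
 [ 0.5216 -0.0387  0.132 ]
 [ 0.4961 -0.2804  0.132 ]] [ 0.44239343 -0.15514336  0.132     ] [0.23744531 0.1357015  0.2431074  0.13077093]
[[ 0.381  -0.03    0.132 ]
 [ 0.5102 -0.0492  0.132 ]
 [ 0.4928 -0.2858  0.132 ]
 [ 0.3741 -0.2682  0.132 ]] [ 0.43950569 -0.15829597  0.132     ] [0.13068939 0.23717458 0.11999218 0.23829484]
till [[0.3553 0.0437 0.103 ]
 [0.3586 0.1587 0.103 ]
 [0.5809 0.1345 0.103 ]
 [0.5749 0.0244 0.103 ]] [0.46743202 0.09032407 0.103     ] [0.11506584 0.22359022 0.11023325 0.22051494]
till [[0.3551 0.1507 0.103 ]
 [0.5831 0.1373 0.103 ]
 [0.5731 0.0217 0.103 ]
 [0.3389 0.0356 0.103 ]] [0.46256205 0.08635545 0.103     ] [0.22843326 0.11603516 0.23469648 0.11622337]
```

```bash
python3 -m inch '[{"tx":0.037,"ty":0,"tz":0,"wx":0,"wy":0,"wz":0},{"tx":0.037,"ty":0,"tz":0,"wx":0,"wy":0,"wz":0},{"tx":0.037,"ty":0,"tz":0,"wx":0,"wy":0,"wz":0},{"tx":0.037,"ty":0,"tz":0,"wx":0,"wy":0,"wz":0},{"tx":0.037,"ty":0,"tz":0,"wx":0,"wy":0,"wz":0}]' 0.05 25
python3 -m inch '[{"tx":0,"ty":0,"tz":0,"wx":0,"wy":0,"wz":-8.5},{"tx":0,"ty":0,"tz":0,"wx":0,"wy":0,"wz":-8.5},{"tx":0,"ty":0,"tz":0,"wx":0,"wy":0,"wz":-8.5},{"tx":0,"ty":0,"tz":0,"wx":0,"wy":0,"wz":-8.5},{"tx":0,"ty":0,"tz":0,"wx":0,"wy":0,"wz":-8.5},{"tx":0,"ty":0,"tz":0,"wx":0,"wy":0,"wz":-8.5},{"tx":0,"ty":0,"tz":0,"wx":0,"wy":0,"wz":-8.5},{"tx":0,"ty":0,"tz":0,"wx":0,"wy":0,"wz":-8.5},{"tx":0,"ty":0,"tz":0,"wx":0,"wy":0,"wz":-8.5},{"tx":0,"ty":0,"tz":0,"wx":0,"wy":0,"wz":-8.5},{"tx":0,"ty":0,"tz":0,"wx":0,"wy":0,"wz":-4},{"tx":0,"ty":0,"tz":0,"wx":0,"wy":0,"wz":0}]'
python3 d.py 0.464 0.092 0.24 85.1
```

```text
time: 33.2
ee_pos: [0.4567, 0.0943, 0.2439]
eef_rot: [-0.009, 0.741, 0.671, -0.005]
force: [0.9, -0.8, 0.5]
width: 0.0504
time: 34.4
ee_pos: [0.435, 0.1009, 0.2169]
eef_rot: [-0.041, 0.046, 0.998, 0.003]
force: [0.6, 1.0, -0.1]
width: 0.0501
t 34.4 p [0.435  0.1009 0.2169] jawyaw 84.7 tilt 4.67 F [ 0.57  0.98 -0.07] w 0.0501 j [-0.03  0.33  1.82  0.01  1.08 -1.51]
shift tool mm [-27.7  -6.1 -25.5] turn deg [ 0.11 -4.67 -0.4 ]
```

```bash
python3 -m inch '[{"tx":-0.014,"ty":-0.003,"tz":-0.012,"wx":0,"wy":-4.6,"wz":-0.4},{"tx":-0.014,"ty":-0.003,"tz":-0.012,"wx":0,"wy":0,"wz":0},{"tx":0,"ty":0,"tz":0,"wx":0,"wy":0,"wz":0},{"tx":0,"ty":0,"tz":0,"wx":0,"wy":0,"wz":0}]'
python3 d.py 0.464 0.092 0.17 85.1
python3 -c "
from h import *
grab('wrist','w11.png')"
```

```text
time: 34.8
ee_pos: [0.4585, 0.0923, 0.2337]
eef_rot: [-0.007, 0.046, 0.999, 0.001]
force: [-1.2, 0.2, 0.7]
width: 0.0498
t 34.8 p [0.4585 0.0923 0.2337] jawyaw 84.74 tilt 0.84 F [-1.15  0.22  0.73] w 0.0498 j [-0.04  0.31  1.79  0.    1.06 -1.52]
shift tool mm [-6.4  0.1 63.6] turn deg [ 0.07 -0.84 -0.36]
```

View pics/w11.png

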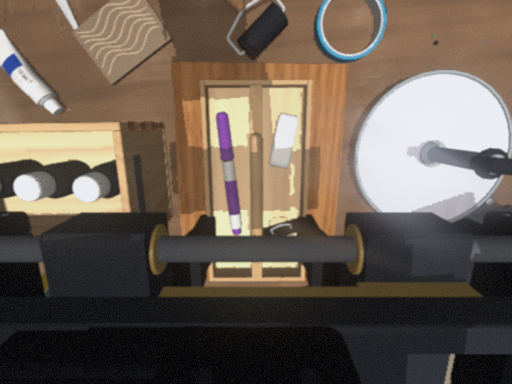

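Run:
```python
from h import *
W=load('w11')
e=px(W,256.5,134,.141);a=px(W,204,82,.103);b=px(W,311,82,.103);print(e,a,b,np.linalg.norm(a-b))
d=np.array([np.cos(np.radians(-4.9)),np.sin(np.radians(-4.9)),0])
print(e+.06*d,(a+b)/2+.111*d, np.degrees(np.arctan2(*(b-a)[1::-1])))
```

```text
[0.40247816 0.09695631 0.141     ] [0.34894257 0.04989303 0.103     ] [0.3585852  0.15515822 0.103     ] 0.10570591344767882
[0.46225888 0.0918313  0.141     ] [0.46435821 0.09304435 0.103     ] 84.76612880320559
```

Till is where I left it (0.464, 0.092). Descend and grip (grasp TCP z 0.114).

```bash
python3 -m inch '[{"tx":-0.006,"ty":0,"tz":0.02,"wx":0,"wy":-0.8,"wz":-0.3},{"tx":0,"ty":0,"tz":0.03,"wx":0,"wy":-0.2,"wz":0},{"tx":0.001,"ty":0,"tz":0.03,"wx":0,"wy":-0.2,"wz":0},{"tx":0.001,"ty":0,"tz":0.02,"wx":0,"wy":-0.2,"wz":0},{"tx":0,"ty":0,"tz":0,"wx":0,"wy":0,"wz":0}]'
python3 d.py 0.464 0.092 0.114 85.1
```

```text
time: 35.35
ee_pos: [0.4596, 0.0929, 0.1284]
eef_rot: [0.004, 0.044, 0.999, 0.001]
force: [0.1, 0.2, -0.4]
width: 0.0499
t 35.35 p [0.4596 0.0929 0.1284] jawyaw 84.94 tilt 0.41 F [ 0.08  0.17 -0.35] w 0.0499 j [-0.04  0.47  1.91  0.    0.75 -1.52]
shift tool mm [-4.3 -0.6 14.5] turn deg [ 0.08  0.4  -0.17]
```

```bash
python3 -m inch '[{"tx":-0.004,"ty":-0.0005,"tz":0.008,"wx":0,"wy":0.4,"wz":-0.2},{"tx":0,"ty":0,"tz":0.005,"wx":0,"wy":0,"wz":0},{"tx":0,"ty":0,"tz":0,"wx":0,"wy":0,"wz":0}]'
python3 d.py 0.464 0.092 0.114 85.1
python3 -m inch '[{"tx":0,"ty":0,"tz":0,"wx":0,"wy":0,"wz":0},{"tx":0,"ty":0,"tz":0.001,"wx":0,"wy":0,"wz":0},{"tx":0,"ty":0,"tz":0,"wx":0,"wy":0,"wz":0},{"tx":0,"ty":0,"tz":0.001,"wx":0,"wy":0,"wz":0},{"tx":0,"ty":0,"tz":0,"wx":0,"wy":0,"wz":0},{"tx":0,"ty":0,"tz":0,"wx":0,"wy":0,"wz":0},{"tx":0,"ty":0,"tz":0,"wx":0,"wy":0,"wz":0},{"tx":0,"ty":0,"tz":0,"wx":0,"wy":0,"wz":0}]' 0 25
python3 d.py 0.464 0.092 0.114 85.1
```

```text
time: 35.65
ee_pos: [0.4641, 0.0923, 0.1152]
eef_rot: [-0.0, 0.042, 0.999, 0.001]
force: [0.9, 1.2, 0.8]
width: 0.05
t 35.65 p [0.4641 0.0923 0.1152] jawyaw 85.14 tilt 0.09 F [0.93 1.16 0.76] w 0.05 j [-0.04  0.5   1.91  0.    0.73 -1.53]
shift tool mm [ 0.1 -0.3  1.2] turn deg [ 0.09 -0.02  0.04]
time: 36.45
ee_pos: [0.466, 0.0922, 0.1154]
eef_rot: [0.003, 0.043, 0.999, 0.001]
force: [-0.3, -0.3, -0.1]
width: 0.0121
t 36.45 p [0.466  0.0922 0.1154] jawyaw 85.12 tilt 0.33 F [-0.26 -0.31 -0.1 ] w 0.0121 j [-0.04  0.5   1.91  0.    0.72 -1.53]
shift tool mm [ 2.  -0.4  1.4] turn deg [0.1  0.31 0.02]
```

```bash
python3 -m inch '[{"tx":0,"ty":0,"tz":-0.01,"wx":0,"wy":0.3,"wz":0},{"tx":0,"ty":0,"tz":-0.02,"wx":0,"wy":0,"wz":0},{"tx":-0.001,"ty":0,"tz":-0.03,"wx":0,"wy":0.2,"wz":0},{"tx":-0.001,"ty":0,"tz":-0.03,"wx":0,"wy":0.2,"wz":0},{"tx":-0.001,"ty":0,"tz":-0.03,"wx":0,"wy":0.2,"wz":0},{"tx":0,"ty":0,"tz":-0.03,"wx":0,"wy":0.2,"wz":0},{"tx":0,"ty":0,"tz":-0.01,"wx":0,"wy":0,"wz":0}]'
python3 d.py
python3 -m inch '[{"tx":0,"ty":0,"tz":0,"wx":0,"wy":0,"wz":4},{"tx":0,"ty":0,"tz":0,"wx":0,"wy":0,"wz":8.5},{"tx":0,"ty":0,"tz":0,"wx":0,"wy":0,"wz":8.5},{"tx":0,"ty":0,"tz":0,"wx":0,"wy":0,"wz":8.5},{"tx":0,"ty":0,"tz":0,"wx":0,"wy":0,"wz":8.5},{"tx":0,"ty":0,"tz":0,"wx":0,"wy":0,"wz":8.5},{"tx":0,"ty":0,"tz":0,"wx":0,"wy":0,"wz":8.5},{"tx":0,"ty":0,"tz":0,"wx":0,"wy":0,"wz":8.5},{"tx":0,"ty":0,"tz":0,"wx":0,"wy":0,"wz":8.5},{"tx":0,"ty":0,"tz":0,"wx":0,"wy":0,"wz":8.5},{"tx":0,"ty":0,"tz":0,"wx":0,"wy":0,"wz":7},{"tx":0,"ty":0,"tz":0,"wx":0,"wy":0,"wz":0}]'
python3 d.py 0.440 -0.159 0.26 -4.9
```

```text
time: 37.15
ee_pos: [0.4636, 0.0918, 0.2741]
eef_rot: [-0.018, 0.042, 0.999, 0.001]
force: [0.2, 1.4, -3.7]
width: 0.0118
t 37.15 p [0.4636 0.0918 0.2741] jawyaw 85.13 tilt 2.05 F [ 0.21  1.36 -3.73] w 0.0118 j [-0.04  0.27  1.71  0.    1.19 -1.53]
time: 38.35
ee_pos: [0.4495, 0.0923, 0.2571]
eef_rot: [-0.026, 0.73, 0.682, -0.024]
force: [0.3, -0.2, -3.6]
width: 0.0118
t 38.35 p [0.4495 0.0923 0.2571] jawyaw -3.87 tilt 4.02 F [ 0.28 -0.2  -3.59] w 0.0118 j [-0.04  0.29  1.74  0.    1.18  0.02]
shift tool mm [-251.3    7.3   -3.5] turn deg [-4.02  0.02  1.03]
```

```bash
python3 -m inch '[{"tx":0,"ty":0.008,"tz":-0.02,"wx":-3.9,"wy":0,"wz":1},{"tx":-0.02,"ty":0.001,"tz":-0.01,"wx":0,"wy":0,"wz":0},{"tx":-0.035,"ty":0.001,"tz":0,"wx":0,"wy":0,"wz":0},{"tx":-0.035,"ty":0.001,"tz":0,"wx":0,"wy":0,"wz":0},{"tx":-0.035,"ty":0.001,"tz":0,"wx":0,"wy":0,"wz":0},{"tx":-0.035,"ty":0.001,"tz":0,"wx":0,"wy":0,"wz":0},{"tx":-0.035,"ty":0.001,"tz":0,"wx":0,"wy":0,"wz":0},{"tx":-0.03,"ty":0.001,"tz":0,"wx":0,"wy":0,"wz":0},{"tx":-0.012,"ty":0.001,"tz":0,"wx":0,"wy":0,"wz":0},{"tx":0,"ty":0,"tz":0,"wx":0,"wy":0,"wz":0},{"tx":0,"ty":0,"tz":0,"wx":0,"wy":0,"wz":0}]'
python3 d.py 0.440 -0.159 0.21 -4.9
```

```text
time: 39.45
ee_pos: [0.4418, -0.15, 0.2753]
eef_rot: [-0.011, 0.725, 0.688, -0.005]
force: [0.0, 0.4, -2.8]
width: 0.0116
t 39.45 p [ 0.4418 -0.15    0.2753] jawyaw -2.97 tilt 1.38 F [ 0.05  0.38 -2.84] w 0.0116 j [-0.56  0.26  1.73 -0.01  1.18 -0.51]
shift tool mm [-9.6  0.2 65.3] turn deg [-1.32 -0.4   1.92]
```

```bash
python3 -m inch '[{"tx":-0.009,"ty":0,"tz":0.01,"wx":-1.2,"wy":-0.4,"wz":1.9},{"tx":0,"ty":0,"tz":0.025,"wx":0.2,"wy":0,"wz":0},{"tx":0,"ty":-0.001,"tz":0.025,"wx":0.2,"wy":0,"wz":0},{"tx":0,"ty":0,"tz":0.01,"wx":0.2,"wy":0,"wz":0},{"tx":0,"ty":0,"tz":0,"wx":0,"wy":0,"wz":0}]'
python3 d.py 0.440 -0.159 0.17 -4.9
python3 -c "
from h import *
grab('wrist','w12.png')
im,_=grab('side','s12.png');cv2.imwrite('pics/s12c.png',cv2.resize(cv2.cvtColor(im,4)[130:280,90:270],None,fx=4,fy=4,interpolation=2))"
```

```text
time: 39.95
ee_pos: [0.4399, -0.1514, 0.2036]
eef_rot: [-0.006, 0.733, 0.68, -0.003]
force: [0.3, -0.1, -2.9]
width: 0.012
t 39.95 p [ 0.4399 -0.1514  0.2036] jawyaw -4.31 tilt 0.73 F [ 0.29 -0.14 -2.91] w 0.012 j [-0.57  0.35  1.83 -0.    0.97 -0.49]
shift tool mm [-7.7  1.1 33.5] turn deg [-0.71 -0.19  0.59]
```

View pics/s12c.png

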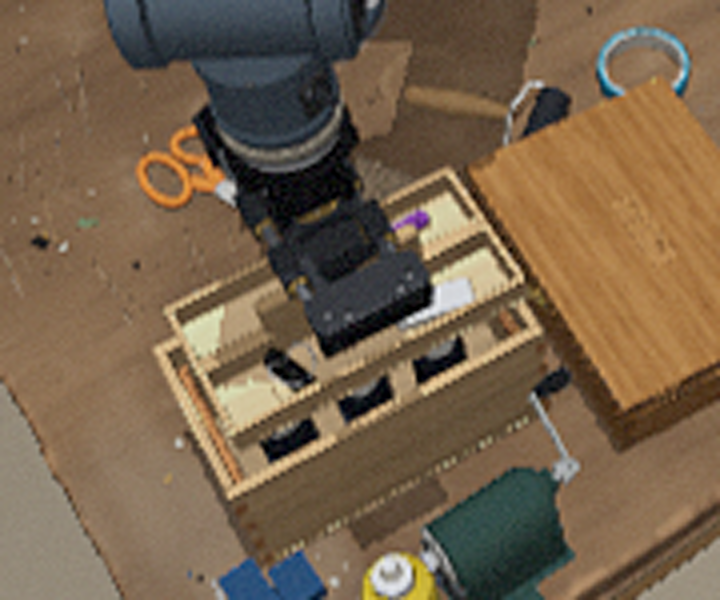

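View pics/w12.png

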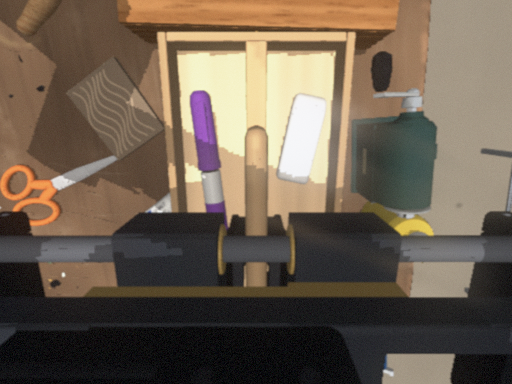

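```bash
python3 -m inch '[{"tx":-0.0075,"ty":0.001,"tz":0.008,"wx":-0.6,"wy":-0.2,"wz":0.6},{"tx":0,"ty":0,"tz":0.007,"wx":0,"wy":0,"wz":0},{"tx":0,"ty":0,"tz":0,"wx":0,"wy":0,"wz":0},{"tx":0,"ty":0,"tz":0,"wx":0,"wy":0,"wz":0}]'
python3 d.py 0.440 -0.159 0.17 -4.9
python3 -c "
from h import *
grab('wrist','w13.png')
im,_=grab('side','s13.png');cv2.imwrite('pics/s13c.png',cv2.resize(cv2.cvtColor(im,4)[160:270,110:250],None,fx=5,fy=5,interpolation=2))
im,_=grab('scene','sc13.png');cv2.imwrite('pics/sc13c.png',cv2.resize(cv2.cvtColor(im,4)[200:330,255:395],None,fx=5,fy=4.5,interpolation=2))"
```

```text
time: 40.45
ee_pos: [0.4442, -0.1602, 0.1932]
eef_rot: [0.005, 0.736, 0.677, 0.001]
force: [0.3, -0.0, -3.7]
width: 0.0121
t 40.45 p [ 0.4442 -0.1602  0.1932] jawyaw -4.81 tilt 0.57 F [ 0.33 -0.01 -3.67] w 0.0121 j [-0.58  0.36  1.85 -0.    0.92 -0.5 ]
shift tool mm [ 1.  -4.5 23.1] turn deg [0.49 0.29 0.09]
```

View pics/s13c.png

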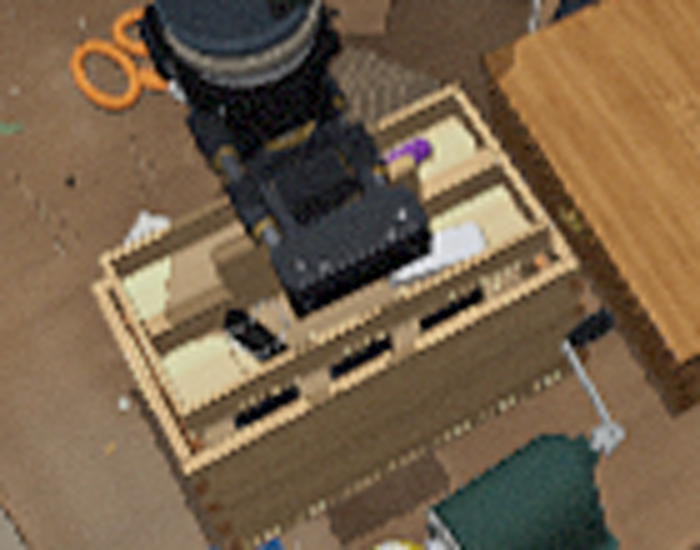

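View pics/sc13c.png

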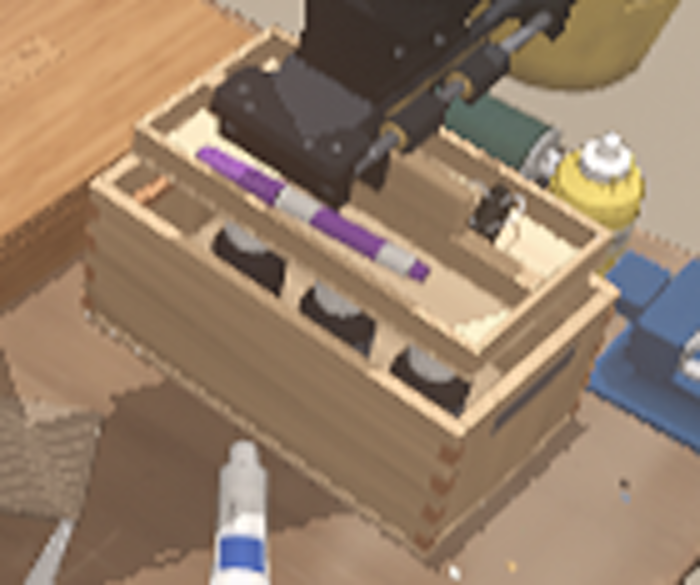

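View pics/w13.png

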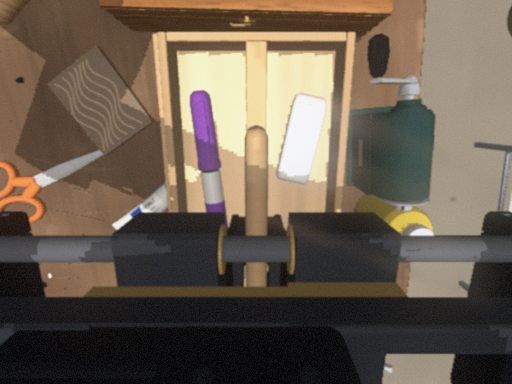

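Run:
```python
from h import *
S=load('sc13');W=load('w13');D=load('s13')
z=.1812
P=np.array([px(S,255+x/5,200+y/4.5,z) for x,y in[(135,125),(275,30),(612,235),(478,355)]])
print(P.round(4),P.mean(0),np.linalg.norm(np.roll(P,-1,0)-P,axis=1))
P=np.array([px(S,255+x/5,200+y/4.5,.132) for x,y in[(92,185),(258,65),(620,290),(460,435)]]);print('tote',P.mean(0))
a=px(W,157,33,z);b=px(W,355,33,z);print('w',a,b,np.linalg.norm(a-b))
d=np.array([np.cos(np.radians(85.1)),np.sin(np.radians(85.1)),0]);print((a+b)/2-.111*d)
print('side',px(D,110+103/5,160+258/5,z),px(D,110+455/5,160+88/5,z))
```

```text
[[ 0.3979 -0.045   0.1812]
 [ 0.506  -0.0564  0.1812]
 [ 0.4886 -0.2736  0.1812]
 [ 0.3782 -0.2654  0.1812]] [ 0.44268795 -0.16009613  0.1812    ] [0.10867538 0.21788901 0.11065752 0.22127306]
tote [ 0.43894265 -0.15837131  0.132     ]
w [ 0.39827056 -0.0433064   0.1812    ] [ 0.50868898 -0.05230602  0.1812    ] 0.11078456404656536
[ 0.44399849 -0.15840054  0.1812    ]
side [ 0.38416146 -0.25913682  0.1812    ] [ 0.40301151 -0.04325434  0.1812    ]
```

```bash
python3 -m inch '[{"tx":0.0012,"ty":-0.0038,"tz":0.003,"wx":0.5,"wy":0.3,"wz":0.1},{"tx":0,"ty":0,"tz":0.006,"wx":0,"wy":0,"wz":0},{"tx":0,"ty":-0.0005,"tz":0.005,"wx":0.1,"wy":0,"wz":0},{"tx":0,"ty":0,"tz":0,"wx":0,"wy":0,"wz":0}]'
python3 d.py 0.4404 -0.1586 0.165 -4.9
```

```text
time: 41.0
ee_pos: [0.4395, -0.1584, 0.1782]
eef_rot: [-0.001, 0.737, 0.676, -0.001]
force: [0.1, -0.4, -3.2]
width: 0.0119
t 41.0 p [ 0.4395 -0.1584  0.1782] jawyaw -4.91 tilt 0.15 F [ 0.06 -0.44 -3.21] w 0.0119 j [-0.59  0.39  1.86 -0.    0.89 -0.5 ]
shift tool mm [-0.1  0.9 13.2] turn deg [-0.15 -0.03 -0.01]
```

```bash
python3 -m inch '[{"tx":0,"ty":0.0005,"tz":0.005,"wx":0,"wy":0,"wz":0},{"tx":0,"ty":-0.0004,"tz":0.005,"wx":0.1,"wy":0,"wz":0},{"tx":0,"ty":-0.0004,"tz":0.004,"wx":0.1,"wy":0,"wz":0}]'
python3 d.py 0.4404 -0.1586 0.144 -4.9
```

```text
time: 41.3
ee_pos: [0.4395, -0.1586, 0.1633]
eef_rot: [-0.002, 0.737, 0.676, -0.002]
force: [0.2, 0.4, -3.3]
width: 0.0118
t 41.3 p [ 0.4395 -0.1586  0.1633] jawyaw -4.92 tilt 0.32 F [ 0.15  0.41 -3.25] w 0.0118 j [-0.58  0.41  1.88 -0.    0.86 -0.5 ]
shift tool mm [ 0.1  1.  19.3] turn deg [-0.32 -0.01 -0.02]
```

```bash
python3 -m inch '[{"tx":0,"ty":0.001,"tz":0.005,"wx":-0.3,"wy":0,"wz":0},{"tx":0,"ty":0,"tz":0.005,"wx":0,"wy":0,"wz":0},{"tx":0,"ty":-0.0004,"tz":0.003,"wx":0.1,"wy":0,"wz":0}]'
python3 d.py 0.4404 -0.1586 0.144 -4.9
```

```text
time: 41.6
ee_pos: [0.4402, -0.1587, 0.1488]
eef_rot: [-0.001, 0.737, 0.676, -0.001]
force: [0.0, 0.1, -3.7]
width: 0.0116
t 41.6 p [ 0.4402 -0.1587  0.1488] jawyaw -4.92 tilt 0.13 F [ 0.03  0.1  -3.68] w 0.0116 j [-0.59  0.44  1.89 -0.    0.81 -0.5 ]
shift tool mm [0.1 0.2 4.8] turn deg [-0.13 -0.02 -0.02]
```

```bash
python3 -m inch '[{"tx":0,"ty":0,"tz":0.002,"wx":-0.1,"wy":0,"wz":0},{"tx":0,"ty":0,"tz":0.002,"wx":0,"wy":0,"wz":0}]'
python3 d.py
python3 -m inch '[{"tx":0,"ty":0,"tz":0.0015,"wx":0,"wy":0,"wz":0},{"tx":0,"ty":0,"tz":0.0015,"wx":0,"wy":0,"wz":0}]'
python3 d.py
```

```text
time: 41.8
ee_pos: [0.4401, -0.1586, 0.1444]
eef_rot: [-0.001, 0.737, 0.676, -0.0]
force: [-5.2, 3.0, 26.2]
width: 0.0119
t 41.8 p [ 0.4401 -0.1586  0.1444] jawyaw -4.92 tilt 0.06 F [-5.2   3.04 26.24] w 0.0119 j [-0.59  0.45  1.9   0.    0.8  -0.5 ]
time: 42.0
ee_pos: [0.4401, -0.1586, 0.1444]
eef_rot: [-0.0, 0.737, 0.676, -0.0]
force: [-3.6, 1.8, 10.5]
width: 0.0117
t 42.0 p [ 0.4401 -0.1586  0.1444] jawyaw -4.89 tilt 0.02 F [-3.64  1.76 10.53] w 0.0117 j [-0.59  0.45  1.9  -0.    0.8  -0.5 ]
```

Seated at the expected height (0.144). Release and rise.

```bash
python3 -m inch '[{"tx":0,"ty":0,"tz":-0.0005,"wx":0,"wy":0,"wz":0},{"tx":0,"ty":-0.0005,"tz":0,"wx":0,"wy":0,"wz":0},{"tx":0,"ty":-0.0005,"tz":0,"wx":0,"wy":0,"wz":0},{"tx":0,"ty":0,"tz":0,"wx":0,"wy":0,"wz":0}]' 0.05
python3 -m inch '[{"tx":0,"ty":0,"tz":-0.02,"wx":0,"wy":0,"wz":0},{"tx":0,"ty":0.001,"tz":-0.03,"wx":-0.2,"wy":0,"wz":0},{"tx":0,"ty":0.001,"tz":-0.04,"wx":-0.2,"wy":0,"wz":0},{"tx":0,"ty":0.001,"tz":-0.04,"wx":-0.2,"wy":0,"wz":0},{"tx":0.03,"ty":0.03,"tz":-0.02,"wx":0,"wy":0,"wz":0},{"tx":0.04,"ty":0.03,"tz":0,"wx":0,"wy":0,"wz":0},{"tx":0.04,"ty":0.02,"tz":0,"wx":0,"wy":0,"wz":0},{"tx":0.04,"ty":0,"tz":0,"wx":0,"wy":0,"wz":0},{"tx":0.04,"ty":0,"tz":0,"wx":0,"wy":0,"wz":0},{"tx":0,"ty":0,"tz":0,"wx":0,"wy":0,"wz":0},{"tx":0,"ty":0,"tz":0,"wx":0,"wy":0,"wz":0}]'
python3 d.py
python3 -c "
from h import *
im,_=grab('side','s14.png');cv2.imwrite('pics/s14c.png',cv2.resize(cv2.cvtColor(im,4)[160:280,110:250],None,fx=5,fy=5,interpolation=2))
im,_=grab('scene','sc14.png');cv2.imwrite('pics/sc14c.png',cv2.resize(cv2.cvtColor(im,4)[200:330,255:395],None,fx=5,fy=4.5,interpolation=2))"
```

```text
time: 42.4
ee_pos: [0.4411, -0.1599, 0.147]
eef_rot: [0.003, 0.737, 0.676, 0.001]
force: [-0.1, -0.2, -0.4]
width: 0.0361
time: 43.5
ee_pos: [0.5453, 0.0274, 0.3033]
eef_rot: [0.008, 0.738, 0.674, 0.006]
force: [-0.5, 0.1, 0.4]
width: 0.0495
t 43.5 p [0.5453 0.0274 0.3033] jawyaw -5.21 tilt 1.17 F [-0.53  0.06  0.36] w 0.0495 j [-0.15  0.32  1.54 -0.    1.26 -0.06]
```

View pics/s14c.png

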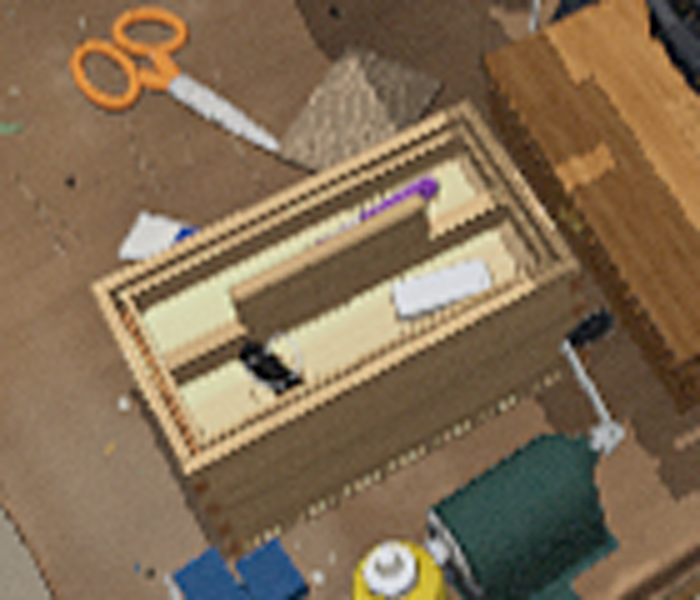

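View pics/sc14c.png

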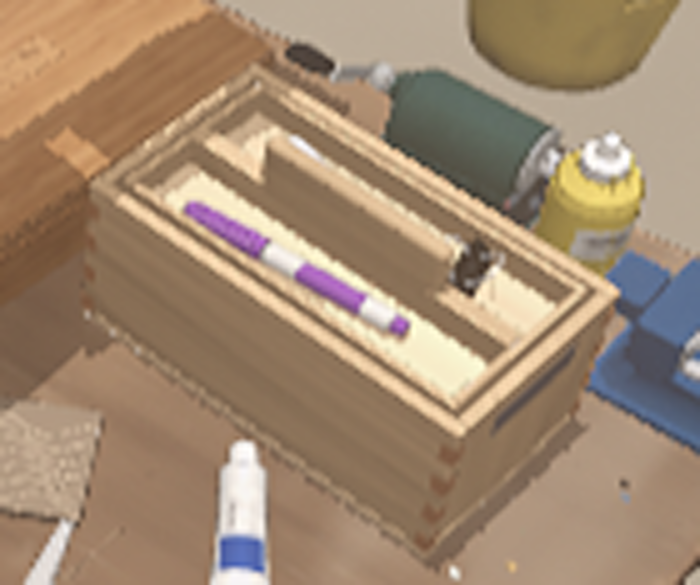

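View pics/s14.png

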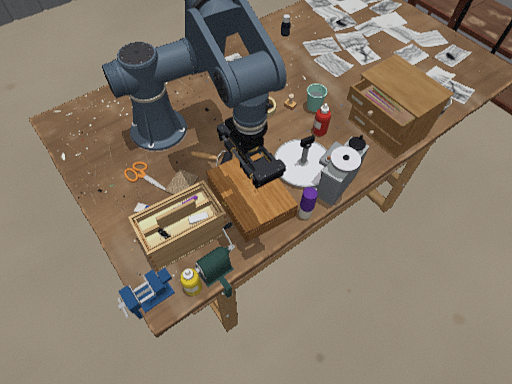

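```bash
python3 -c "
from workcell import close_job
print(close_job())"
```

```text
the job is handed in; nothing more can be done
None
```

The job is done and handed in; `close_job` gave no verdict. I put the till on the paint box, moved the three bottles on the catch tray into the tote, and set the till back on its ledges. It took about 44 s of robot time.

- **Bottles:** all three stood at the front and could be reached, so I never turned the tray. Pictures taken after the last bottle showed all three upright in a row on the tote floor and the tray empty. Each was lowered in small steps until the wrist felt the floor, reading about 9–20 N at touch, below the 30 N limit.
- **Till:** it seated at the expected height (TCP 0.144 m, underside about 0.104 m). The scene camera shows it where it stood at the start. It had not been knocked while on the box.
- **Other things:** the bystanders look unmoved in the last pictures. The arm was clear of everything at hand-in.
- **Disagreement:** the two fixed cameras differed by 3–6 mm on positions. I used the average and checked with the wrist camera before gripping.
- **Firmer than intended:** the first set-down of the till briefly read 34 N at the wrist, and re-seating it read 26 N. Both are far below the 120 N wrist limit, but the first is near the 40 N limit on what the arm or gripper body may press.

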